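# Log and tag a snack order

## Robot

A 6-joint arm with a two-finger parallel gripper is mounted at the origin on the work surface. World frame = base frame: x ahead of the robot, y to its left, z up, the work surface at z = 0. Lengths are in m, angles in rad, forces in N, time in s.
With the tool pointing down it reaches from about 0.425 to 0.95 m from the base axis. Payload 3.5 kg.
Tool frame: the origin (TCP) lies between the finger pads; the fingertips stand 25 mm ahead of it and the grasp point (between the pads) lies 6 mm ahead of it (ctrl.finger_overhang is the distance from the TCP to the fingertips, in m); x points along the fingers, y is the direction in which the jaws open and shut, and the axes are right-handed (so a half turn about x gives the same grasp; the last joint's range is limited). The gripper opens to 85 mm and grips with 20 to 120 N. Pads are 22 mm wide; open, the fingers measure 114 mm over their backs; the gripper's body (76 mm by 85 mm) begins 54 mm behind the grasp point. The pads swing forward as they close: fully open they stand 13 mm farther back than shut.
Start: joints at [-1.268, 0.286, 1.577, -0, 1.279, -0.15], TCP at [0.295, -0.607, 0.226] pointing down, gripper open.
Joint ranges: [-2.77, 2.77], [-0.9, 2.22], [0.21, 2.48], [-1.53, 4.67], [0.24, 2.81], [-2.84, 2.84]. Speed limits (rad/s): [2.79, 2.79, 3.14, 3.14, 3.14, 3.14].

## Interface

Orientations are given as a unit quaternion [x, y, z, w].
In Python, from plant import ctrl gives the robot as it stands.
- The arm moves only by the tool play_rows, never from a script. Its argument "targets" is a list of rows, each an object with "delta_pos": the shift along the world's x, y, z normalised to -1 to 1, where 1 is 1000 mm, a list of three; "delta_rot": the turn, a rotation vector about the world's x, y, z normalised to -1 to 1, where 1 is pi rad, a list of three; "claw": the finger opening in mm, from 0 to 85.4. In form: [{"delta_pos": [tx, ty, tz], "delta_rot": [wx, wy, wz], "claw": claw}, ...]. A call has 1 to 20 rows; each row is the pose to reach, as a shift and turn from the pose measured when the call began, turning the shorter way round; what a row does not reach only later rows make up. A row lasts 1/12 s, in which the tool goes at most 41.7 mm and 7.16 degrees, less where a joint would pass 70% of its speed; a pose out of reach is approached as far as the arm can. A call with a number of a shift or a turn outside -1 to 1 is refused whole. A call with a gripper value outside its range is refused whole. The fingers move at their own pace and stop on an object; "newtons" is the grip in N (left out, the last holds). Time passes only in rows, so rows that repeat a pose let the fingers close. It gives the time, the measured TCP pose, the force and the opening at its end, in the units of the state.
- ctrl.get_state(): the state, without advancing time (a new reading comes with each control period).
- ctrl.read_camera(name): name is "scene" or "top"; returns the picture (480x640x3 uint8, blue, green, red); there is no depth.
- ctrl.calibration(name): a dict with "fx", "fy", "cx", "cy" (pixels), "k1" (the pictures are not rectified: a ray, as slopes to the right and down, at radius r is drawn at 1 + k1 r^2 times it, then the intrinsics apply), "camera_from_world" (4x4, takes a point from world to camera coordinates). Camera axes: x right, y down, z forward; pixel columns grow to the right and rows downward; lengths in m; the calibration is good to about 2 mm. A picture is of the moment at which its call begins. calibration takes no time and is no camera call.
- ctrl.sign_off(): hands the job in, once; it reports no verdict.
The state is a dict: "time": time; "qpos": joint angles; "dq": joint speeds; "joint_efforts": joint torques, N m; "eef_pos": TCP position; "tcp_rot": TCP orientation; "contact_force": force on the tool from outside, world axes, zero at the start; "wrist_torque": the same for the moment, N m; "opening": opening from 0.0 (shut) to 1.0 (fully open).
Only numpy, scipy, OpenCV 4.12 (cv2) and the standard library are available. Lean on these libraries where they do the work, as an engineer would, in place of code of your own. Each camera call takes 0.05 s, during which the arm holds its last target. There are 200 camera calls.

## Task

Put every turquoise snack tub flat and right way up in the grey order tray, and once all of them are in, squeeze the scanner's trigger fully home and let it spring back. After that, with the yellow order tag lying squarely on the outline on the punch's bed, swing the punch's lever down to its stop and let it return, then put the tag flat in the middle of the brown dish. Leave the tubs in the tray and do not knock the jar, mug, canister or shaker about.

Things in the scene. Friction and masses are not known exactly. Their poses are not given: they have to be found in the camera images.
- tub1_c (a point): turquoise snack tub with paler turquoise lid, loose, 76 mm long (its x axis), 52 mm wide (its y axis), 48 mm high, about 120 g; the point is its centre, half-way up. May be absent (None). Starts standing on the work surface
- tub2_c (a point): turquoise snack tub with paler turquoise lid, loose, 76 mm long (its x axis), 52 mm wide (its y axis), 48 mm high, about 120 g; the point is its centre, half-way up. May be absent (None). Starts standing on the work surface
- tub3_c (a point): turquoise snack tub with paler turquoise lid, loose, 76 mm long (its x axis), 52 mm wide (its y axis), 48 mm high, about 120 g; the point is its centre, half-way up. May be absent (None). Starts standing on the work surface
- tub4_c (a point): turquoise snack tub with paler turquoise lid, loose, 76 mm long (its x axis), 52 mm wide (its y axis), 48 mm high, about 120 g; the point is its centre, half-way up. May be absent (None). Starts standing on the work surface
- tray: grey order tray, fixed, 214 mm (x) by 204 mm (y) outside, floor 4 mm thick, walls 6 mm thick whose rim is 14 mm above the table; origin at the centre of its underside, on the table
- scanner: barcode scanner clamped head-down in a fixed stand beside the tray, black pistol grip straight up; it points along its own -x, at the tray; z up. Origin on the table under the middle of the grip's front face. Grip 26 mm deep (x 0 to 26 mm), 30 mm wide (y), top 165 mm above the table. Head and base, 56 mm high, reach from x -55 to +40 mm, y +-43 mm
- grip_pinch (a point): point on the scanner, same axes, 132 mm above the table: midway between the back of the grip and the front of the trigger when fully squeezed (then 47 mm apart, about 61 mm at rest). Squeeze here along the scanner's x, from above: one finger behind the grip, one in front of the trigger
- trigger_pad (a point): front face of the scanner's orange trigger, 22 mm wide (scanner's y), at rest about 126 mm above the table and 35 mm in front (-x) of the grip's front face; moves to +x when squeezed. The trigger's free upper end is 14 mm further up, its hinge is 70 mm above the table
- trigger (a joint): angle of the sprung trigger (rad): 0 at rest, 0.25 fully squeezed; takes about 3 N to start, 10 N to hold fully squeezed at the pad, springs back
- outline (a point): centre of the pale 104 x 44 mm outline printed on the flat bed of the blue tag punch (fixed), on the bed's surface, 18 mm above the table. Its x axis is the outline's long direction and points to the back of the punch, where the lever hinges; z up. The bed is 130 mm wide (y) and reaches from 62 mm in front (-x) of this point to 172 mm behind it
- lever_hinge (a point): axis of the punch's lever, 70 mm above the table and 150 mm behind (+x) the outline's centre; the axis runs along the punch's y. Same axes as the outline
- lever_bar (a point): place to hold the black crossbar (round, 16 mm thick, along the punch's y from +50 to -45 mm) at the end of the red lever: 10 mm to the -y side of the hinge point, 160 mm from the axis; moves with it. The red arm runs at y = +50 mm. At rest the lever leans 75 degrees up from level, towards the outline, bar about 225 mm above the table; it swings forward (-x) and down
- lever (a joint): angle of the sprung lever (rad): 0 at rest (up), 1.22 at its lower stop (5 degrees above level, bar 84 mm above the table, clear of the tag); takes about 2 to 9 N at the bar and springs back up when let go
- tag_c (a point): yellow plastic order tag, loose, flat bar 100 mm long (its x axis), 40 mm wide (its y axis), 10 mm thick, about 60 g; the point is its centre, half-way up
- dish_in (a point): round brown ceramic dish, loose, 600 g, inside floor 150 mm across, rim 172 mm across and 22 mm above the table; the point is the centre of its inner floor, 5 mm above the table
- jar: glass jar with steel lid, 72 mm wide, 110 mm tall; a bystander, origin at the centre of its underside
- mug: white mug, 76 mm wide, 88 mm tall; a bystander, origin at the centre of its underside
- canister: blue canister, 80 mm wide, 100 mm tall; a bystander, origin at the centre of its underside
- shaker: small bottle with red cap, 48 mm wide, 100 mm tall; a bystander, origin at the centre of its underside
Things that resemble listed ones, but are neither listed nor needed, are in the scene too. Leave any blue, orange or pink look-alike of the part that bears tub3_c alone.

How it is judged:
On the way, in this order (a step that is already met when the one before it is completed fails the run):
1. every tub present stands upright on the tray floor, trigger still at rest (x of tub1_c in the frame of tray between -0.09 and 0.09 m and y of tub1_c in the frame of tray between -0.085 and 0.085 m and z of tub1_c in the frame of tray between 0.02 and 0.033 m and angle between each of tub1_c, tub2_c, tub3_c, tub4_c's own z axis and vertical below 0.1 rad and x of tub2_c in the frame of tray between -0.09 and 0.09 m and y of tub2_c in the frame of tray between -0.085 and 0.085 m and z of tub2_c in the frame of tray between 0.02 and 0.033 m and x of tub3_c in the frame of tray between -0.09 and 0.09 m and y of tub3_c in the frame of tray between -0.085 and 0.085 m and z of tub3_c in the frame of tray between 0.02 and 0.033 m and x of tub4_c in the frame of tray between -0.09 and 0.09 m and y of tub4_c in the frame of tray between -0.085 and 0.085 m and z of tub4_c in the frame of tray between 0.02 and 0.033 m and value of joint trigger below 0.05 rad), for 0.2 s.
2. the trigger is squeezed fully with all the tubs in the tray (x of tub1_c in the frame of tray between -0.09 and 0.09 m and y of tub1_c in the frame of tray between -0.085 and 0.085 m and z of tub1_c in the frame of tray between 0.02 and 0.033 m and angle between each of tub1_c, tub2_c, tub3_c, tub4_c's own z axis and vertical below 0.1 rad and x of tub2_c in the frame of tray between -0.09 and 0.09 m and y of tub2_c in the frame of tray between -0.085 and 0.085 m and z of tub2_c in the frame of tray between 0.02 and 0.033 m and x of tub3_c in the frame of tray between -0.09 and 0.09 m and y of tub3_c in the frame of tray between -0.085 and 0.085 m and z of tub3_c in the frame of tray between 0.02 and 0.033 m and x of tub4_c in the frame of tray between -0.09 and 0.09 m and y of tub4_c in the frame of tray between -0.085 and 0.085 m and z of tub4_c in the frame of tray between 0.02 and 0.033 m and value of joint trigger above 0.215 rad), for 0.1 s.
3. the trigger is back at rest (value of joint trigger below 0.05 rad), for 0.1 s.
4. the lever is at its lower stop with the tag squarely on the outline (horizontal distance between tag_c and outline below 0.013 m and z of tag_c in the frame of outline below 0.012 m and angle between the x axis of tag_c and the x axis of outline, either way round below 0.2 rad and value of joint lever above 1.15 rad), for 0.1 s.
5. the lever is back up (value of joint lever below 0.08 rad), for 0.1 s.
At the end, for the whole second after the job is handed in: Every tub present stands upright (within 0.1 rad) on the tray's floor; the tag lies flat (within 0.12 rad) on the dish's floor, its centre within 35 mm of the dish's centre; trigger (below 0.05 rad) and lever (below 0.08 rad) are back at rest (all of step 1 and value of joint lever below 0.08 rad and horizontal distance between tag_c and dish_in below 0.035 m and z of tag_c in the frame of dish_in below 0.01 m and angle between tag_c's own z axis and vertical below 0.12 rad); the robot touches nothing.
It fails at once if the jar is pushed more than 50 mm or knocked over (distance of jar from where it was at the start of the episode above 0.05 m or angle between jar's own z axis and vertical above 0.5 rad).
It fails at once if the mug is pushed more than 50 mm or knocked over (distance of mug from where it was at the start of the episode above 0.05 m or angle between mug's own z axis and vertical above 0.5 rad).
It fails at once if the canister is pushed more than 50 mm or knocked over (distance of canister from where it was at the start of the episode above 0.05 m or angle between canister's own z axis and vertical above 0.5 rad).
It fails at once if the shaker is pushed more than 50 mm or knocked over (distance of shaker from where it was at the start of the episode above 0.05 m or angle between shaker's own z axis and vertical above 0.5 rad).
Of tub1, tub2, tub3, tub4 only 2 to 4 are there at a start; the rules pass over those that are not, and their reading is None.
At some moment in a run one of tub1, tub2, tub3, tub4 may be knocked a few centimetres aside while the robot is not near it.
Once in a run the grip may slacken for a moment while it holds something.
It also fails if it takes over 210 s, if anything falls off the work surface, if the arm or the gripper's body presses on something with over 40 N, if the wrist force passes 120 N, or if a joint passes its speed limit or range.

## Working session

There is one attempt and no reset: what is moved stays moved. The work goes in short steps, Python scripts to look and compute and a tool call to move; the robot and the scene stay as the last step left them, time stands still between calls to the robot, and variables do not carry over. Pictures are saved under pics/ and viewed, about 12 in all and at most 16, crops included, and the job is handed in when it is done.

Besides the shell and the picture viewer there is one more tool, called after ">>>" as a command line: name --argument value ..., lists and objects as JSON in quotes. play_rows: Moves the arm, as the interface text tells. Its arguments: {"type":"object","properties":{"targets":{"type":"array"},"newtons":{"type":"number"}},"required":["targets"]}

```bash
ls; mkdir -p pics
cat > h.py <<'E'
import numpy as np, cv2
from plant import ctrl
def cal(n):
    c=ctrl.calibration(n); return c,np.array(c["camera_from_world"])
def ray(n,u,v):
    c,T=cal(n); xd=np.array([(u-c["cx"])/c["fx"],(v-c["cy"])/c["fy"]])
    x=xd.copy()
    for _ in range(30): x=xd/(1+c["k1"]*(x@x))
    R=T[:3,:3]; return -R.T@T[:3,3], R.T@np.array([x[0],x[1],1])
def onz(n,u,v,z):
    o,d=ray(n,u,v); return o+d*(z-o[2])/d[2]
def proj(n,p):
    c,T=cal(n); q=T[:3,:3]@np.array(p)+T[:3,3]; x=q[:2]/q[2]; x=x*(1+c["k1"]*(x@x))
    return np.array([x[0]*c["fx"]+c["cx"],x[1]*c["fy"]+c["cy"]])
E
python3 - <<'E'
from h import *
for n in("scene","top"):
    cv2.imwrite(f"pics/{n}0.png",ctrl.read_camera(n)); c,T=cal(n); print(n,c["fx"],c["k1"],(-T[:3,:3].T@T[:3,3]).round(3),T[:3,:3].round(2).tolist())
s=ctrl.get_state();print(s)
E
```

```text
pics
scene 537.3216434009602 -0.04150402394175372 [ 1.284 -0.354  1.047] [[0.51, 0.86, 0.02], [0.62, -0.35, -0.7], [-0.6, 0.37, -0.71]]
top 593.1665762263743 -0.05966148906321091 [0.42  0.102 1.933] [[-0.03, -1.0, -0.01], [-1.0, 0.03, -0.07], [0.07, 0.01, -1.0]]
{'time': 0.1, 'qpos': array([-1.26799328e+00,  2.87118727e-01,  1.57804768e+00,  1.59383440e-06,
        1.27864256e+00, -1.49995898e-01]), 'dq': array([-0.0001729 , -0.00117457, -0.00438803,  0.00092595,  0.00013138,
       -0.00040234]), 'joint_efforts': array([ 1.24854429e-03, -4.07293868e+01, -2.93698436e+01, -1.05855675e-04,
        3.45086271e-03, -7.13212870e-06]), 'eef_pos': array([ 0.29514366, -0.60636289,  0.22514852]), 'tcp_rot': array([-0.68900241, -0.15950559,  0.68912095, -0.1579429 ]), 'contact_force': array([-0.0275263 , -0.09258874,  0.16220437]), 'wrist_torque': array([ 0.01574368,  0.01067885, -0.03476054]), 'opening': 0.9980791148322244}
```

View pics/scene0.png

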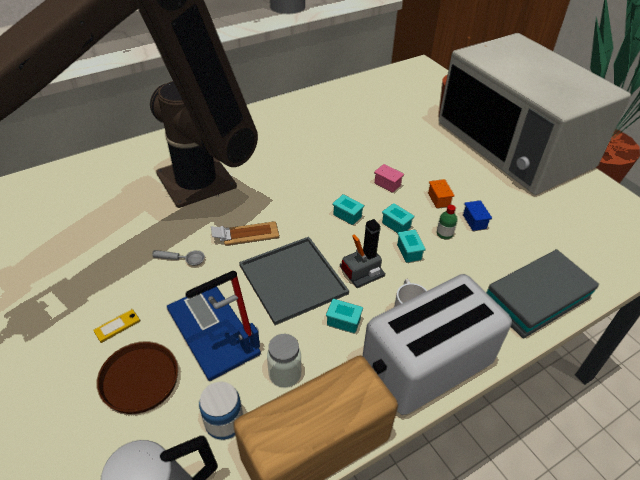

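View pics/top0.png

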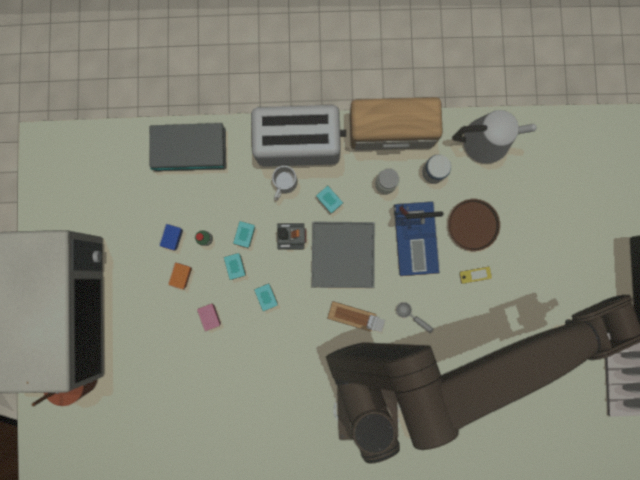

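The scene picture shows four turquoise tubs: scene (348,209), (398,217), (411,245), (344,315), or top (265,297), (234,266), (244,234), (330,199). The blue, orange and pink look-alikes are at top (171,237), (180,276), (208,317). The four turquoise ones fit the description. The yellow tag is at top (476,275) and the spoon and wooden tool are not needed.

```bash
cat >> h.py <<'E'
def blobs(n,lo,hi,amin,img=None):
    img=ctrl.read_camera(n) if img is None else img
    m=cv2.inRange(cv2.cvtColor(img,cv2.COLOR_BGR2HSV),np.array(lo),np.array(hi))
    m=cv2.morphologyEx(m,cv2.MORPH_CLOSE,np.ones((3,3)))
    cs,_=cv2.findContours(m,cv2.RETR_EXTERNAL,cv2.CHAIN_APPROX_NONE)
    return [c.reshape(-1,2).astype(float) for c in cs if cv2.contourArea(c)>amin]
def rect(n,c,z):
    P=np.array([onz(n,u,v,z)[:2] for u,v in c])
    (x,y),(w,h),a=cv2.minAreaRect((P*1000).astype(np.float32))
    if w<h: w,h,a=h,w,a+90
    return np.array([x,y]).round(0),round(w),round(h),round((a+90)%180-90,1)
E
python3 - <<'E'
from h import *
t=ctrl.read_camera("top"); s=ctrl.read_camera("scene")
H=cv2.cvtColor(t,cv2.COLOR_BGR2HSV); 
for nm,lo,hi,z in [("tub",(80,90,60),(95,255,255),.048),("tag",(20,130,100),(32,255,255),.010),("dish",(3,90,20),(12,255,120),.022),("tray",(85,0,30),(125,70,95),.014),("punch",(105,130,40),(122,255,255),.018)]:
    for n,im in(("top",t),("scene",s)):
        for c in blobs(n,lo,hi,60,im):
            print(nm,n,c.mean(0).round(),rect(n,c,z))
cv2.imwrite("pics/c1.png",np.vstack([cv2.resize(t[180:320,150:350],None,fx=4,fy=4,interpolation=3)]))
cv2.imwrite("pics/c2.png",np.hstack([cv2.resize(t[180:300,270:510],(800,400),interpolation=3)]))
a=cv2.resize(t[180:320,220:520],(800,373),interpolation=3);
E
```

```text
tub top [265. 297.] (array([368., 314.]), 69, 48, 20.7)
tub top [234. 266.] (array([468., 412.]), 71, 48, 13.9)
tub top [244. 234.] (array([569., 379.]), 70, 48, -17.4)
tub top [329. 199.] (array([674., 104.]), 70, 47, 39.9)
tub scene [344. 315.] (array([684.,  92.]), 78, 78, 39.6)
tub scene [538. 310.] (array([915., 516.]), 266, 122, 59.1)
tub scene [404. 233.] (array([530., 377.]), 218, 90, -24.5)
tub scene [348. 209.] (array([384., 299.]), 95, 87, 21.0)
tag scene [116. 325.] (array([ 422., -366.]), 100, 45, -81.8)
dish top [  8. 451.] (array([-112., 1170.]), 188, 55, -0.9)
dish top [ 68. 394.] (array([ 64., 963.]), 180, 51, -78.2)
dish top [352. 317.] (array([299.,  41.]), 100, 27, 71.4)
dish top [473. 225.] (array([ 580., -358.]), 151, 147, -69.8)
dish scene [137. 377.] (array([ 584., -366.]), 171, 168, -29.8)
dish scene [358. 246.] (array([499., 260.]), 72, 14, -17.7)
dish scene [249. 232.] (array([305.,  36.]), 106, 33, 73.7)
dish scene [196. 195.] (array([ 90., -34.]), 67, 49, 25.9)
dish scene [439. 198.] (array([451., 578.]), 94, 69, -47.9)
dish scene [169. 181.] (array([ -7., -79.]), 132, 43, -0.2)
dish scene [618. 154.] (array([ 586., 1246.]), 305, 106, -65.3)
dish scene [ 4. 70.] (array([-989., -404.]), 248, 38, -7.6)
dish scene [223.  61.] (array([-648.,  372.]), 469, 28, -13.0)Traceback (most recent call last):
  File "<stdin>", line 7, in <module>
  File "h.py", line 22, in rect
    P=np.array([onz(n,u,v,z)[:2] for u,v in c])
                ~~~^^^^^^^^^
  File "h.py", line 11, in onz
    o,d=ray(n,u,v); return o+d*(z-o[2])/d[2]
        ~~~^^^^^^^
  File "h.py", line 6, in ray
    c,T=cal(n); xd=np.array([(u-c["cx"])/c["fx"],(v-c["cy"])/c["fy"]])
        ~~~^^^
  File "h.py", line 4, in cal
    c=ctrl.calibration(n); return c,np.array(c["camera_from_world"])
ValueError: time passes only in moves, steps and waits
```

```bash
sed -i 's/^def cal(n):/import functools\n@functools.cache\ndef cal(n):/' h.py
python3 - <<'E'
from h import *
t=ctrl.read_camera("top"); s=ctrl.read_camera("scene")
for nm,lo,hi,z in [("tag",(18,110,90),(34,255,255),.010),("tray",(85,0,25),(125,90,100),.014),("punch",(105,130,40),(122,255,255),.018),("outl",(90,5,100),(125,110,200),.018),("red",(170,120,60),(180,255,255),.2),("black",(0,0,0),(180,255,30),.165)]:
    for n,im in(("top",t),("scene",s)):
        for c in blobs(n,lo,hi,60 if nm!="red" else 15,im):
            r=rect(n,c,z)
            if 0.2<r[0][0]/1000<0.95 and abs(r[0][1])<700: print(nm,n,c.mean(0).round(),r)
cv2.imwrite("pics/c1.png",np.vstack([cv2.resize(t[180:320,150:350],None,fx=4,fy=4,interpolation=3)]))
cv2.imwrite("pics/c2.png",np.vstack([cv2.resize(t[190:290,380:500],(720,600),interpolation=3)]))
E
```

```text
tag top [468. 276.] (array([ 416., -338.]), 48, 35, -81.5)
tag scene [116. 325.] (array([ 422., -366.]), 100, 47, -81.1)
tray top [407. 228.] (array([ 541., -173.]), 232, 128, 1.0)
tray scene [176. 472.] (array([ 814., -362.]), 36, 30, -29.9)
tray scene [405. 388.] (array([872., 124.]), 147, 81, -7.2)
tray scene [465. 365.] (array([917., 275.]), 263, 51, 90.0)
tray scene [371. 347.] (array([774., 119.]), 92, 43, -39.6)
tray scene [518. 329.] (array([904., 442.]), 49, 21, 6.8)
tray scene [295. 303.] (array([567.,  34.]), 155, 84, 86.4)
tray scene [522. 305.] (array([847., 517.]), 141, 102, 0.2)
tray scene [324. 285.] (array([563., 123.]), 83, 35, -68.1)
tray scene [564. 295.] (array([890., 599.]), 277, 106, -75.9)
tray scene [365. 267.] (array([566., 237.]), 111, 92, -18.1)
tray scene [310. 260.] (array([472., 132.]), 102, 76, 49.3)
tray scene [265. 257.] (array([409.,  36.]), 132, 39, 89.0)
punch top [170. 237.] (array([569., 624.]), 70, 48, -19.2)
punch scene [223. 414.] (array([ 754., -242.]), 80, 40, 81.7)
punch scene [214. 326.] (array([ 547., -168.]), 237, 149, 2.6)
punch scene [476. 215.] (array([561., 626.]), 114, 75, -19.0)
outl top [267. 296.] (array([368., 316.]), 66, 42, 25.0)
outl top [427. 257.] (array([ 486., -196.]), 117, 92, 1.5)
outl top [329. 199.] (array([679., 104.]), 68, 44, 40.7)
outl top [284. 181.] (array([742., 252.]), 54, 53, 21.7)
outl top [317. 143.] (array([878., 155.]), 144, 64, -89.9)
red scene [388. 177.] (array([473., 351.]), 81, 76, 18.9)
black scene [193. 457.] (array([ 880., -341.]), 76, 76, 88.9)
black scene [379. 366.] (array([890.,  34.]), 23, 23, -1.6)
black scene [449. 329.] (array([891., 208.]), 202, 29, 89.9)
black scene [430. 308.] (array([830., 208.]), 200, 28, 89.9)
black scene [211. 284.] (array([ 546., -159.]), 116, 20, -86.6)
black scene [371. 239.] (array([603., 214.]), 126, 32, -39.3)
```

View pics/c1.png

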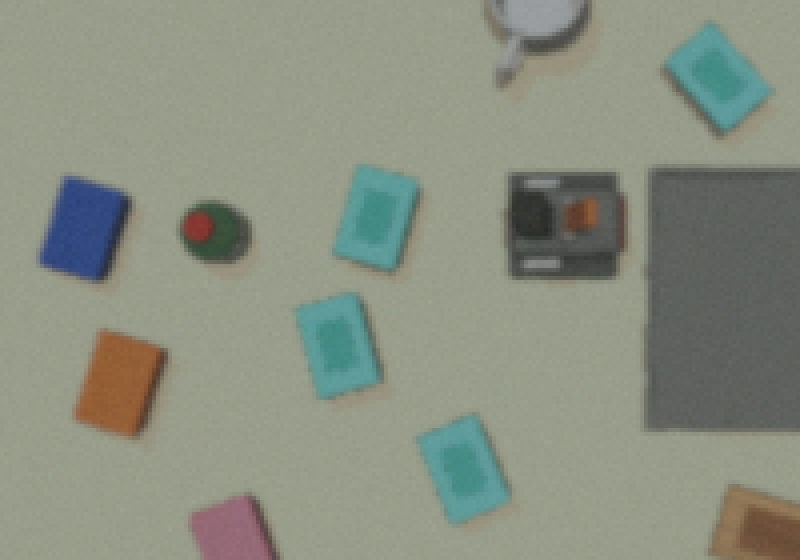

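View pics/c2.png

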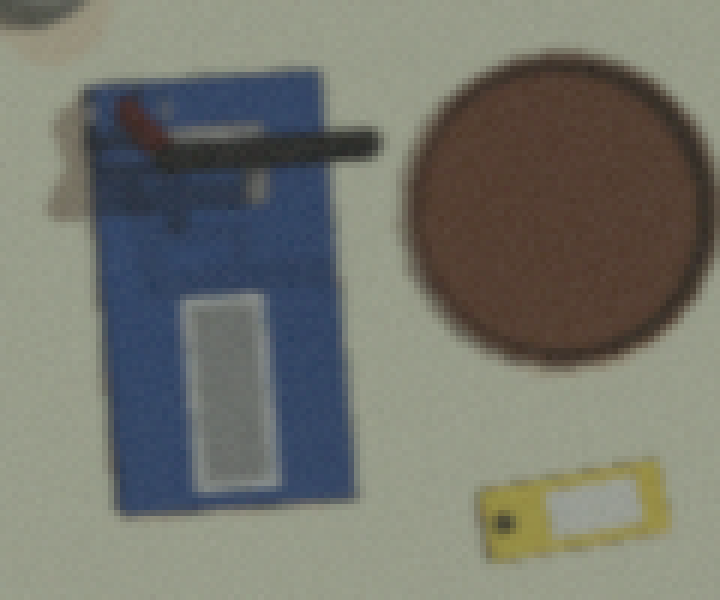

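The c1 crop shows the four turquoise tubs with paler lids and no others. The scanner grip is at crop (530,215), left of its orange trigger at (582,215), so the scanner points along world -y. The c2 crop shows the outline corners (182,298), (268,293), (280,490), (195,497), the tag corners (478,488), (655,458), (670,530), (492,562) and the dish centre (560,210).

Run:
```python
from h import *
from scipy.spatial.transform import Rotation as R
c1=lambda x,y:(150+x/4-.4,180+y/4-.4); c2=lambda x,y:(380+x/6-.4,190+y/6-.4)
p=lambda q,z:(onz("top",*q,z)[:2]*1000).round(0)
o=[p(c2(*q),.018) for q in((182,298),(268,293),(280,490),(195,497))]
print("outline",np.mean(o,0),o,"ang",np.degrees(np.arctan2(*((o[0]+o[1]-o[2]-o[3])[::-1]))))
g=[p(c2(*q),.010) for q in((478,488),(655,458),(670,530),(492,562))]
print("tag",np.mean(g,0),"ang",np.degrees(np.arctan2(*((g[1]+g[2]-g[0]-g[3])[::-1]))))
print("dish",p(c2(560,210),.022))
print("bar ends",p(c2(165,155),.225),p(c2(380,142),.225))
print("tray edges", p(c1(648,168),.014),p(c1(648,430),.014),p((375,222.5),.014),p((374,287.5),.014))
print("scanner base far/near",p(c1(510,173),.03),p(c1(510,277),.03),p(c1(618,173),.056),p(c1(618,277),.056))
print("grip top",p(c1(530,215),.165),"trig top",p(c1(582,215),.138))
im=ctrl.read_camera("scene"); cv2.imwrite("pics/s1.png",cv2.resize(im[200:300,310:430],(720,600),interpolation=3))
s=ctrl.get_state(); r=R.from_quat(s["tcp_rot"]).as_matrix(); print(r.round(3),ctrl.finger_overhang,s["time"])
```

```text
outline [ 487.   -178.75] [array([ 540., -154.]), array([ 541., -201.]), array([ 435., -203.]), array([ 432., -157.])] ang 1.3384429210237367
tag [ 419.75 -363.25] ang -82.03621293928123
dish [ 581. -360.]
bar ends [ 596. -121.] [ 600. -225.]
tray edges [606. 163.] [394. 168.] [598. -43.] [387. -33.]
scanner base far/near [604. 274.] [520. 275.] [599. 185.] [516. 187.]
grip top [559. 247.] trig top [560. 210.]
[[-0.     0.437 -0.899]
 [ 0.001 -0.899 -0.437]
 [-1.    -0.001 -0.   ]] 0.025 0.35
```

View pics/s1.png

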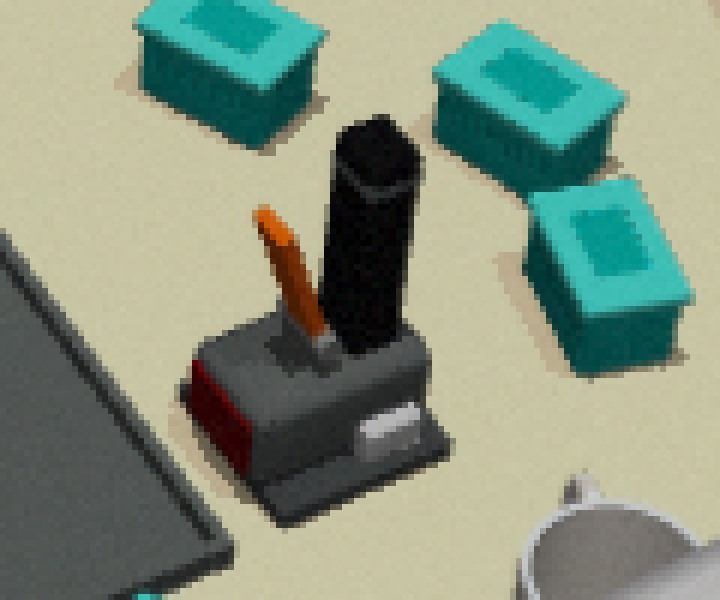

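The enlarged scene crop shows the scanner's black grip with its trigger leaning toward the tray, and the tubs standing upright with pale lids. All sizes agree with the given ones. Moving to above the first tub.

>>> play_rows --targets '[{"delta_pos":[0.13,0.18,0.07],"delta_rot":[0,0,0],"claw":85},{"delta_pos":[0.13,0.18,0.07],"delta_rot":[0,0,0],"claw":85},{"delta_pos":[0.13,0.18,0.07],"delta_rot":[0,0,0],"claw":85},{"delta_pos":[0.13,0.18,0.07],"delta_rot":[0,0,0],"claw":85},{"delta_pos":[0.13,0.18,0.07],"delta_rot":[0,0,0],"claw":85},{"delta_pos":[0.255,0.356,0.075],"delta_rot":[0,0,0],"claw":85},{"delta_pos":[0.255,0.356,0.075],"delta_rot":[0,0,0],"claw":85},{"delta_pos":[0.255,0.356,0.075],"delta_rot":[0,0,0],"claw":85},{"delta_pos":[0.255,0.356,0.075],"delta_rot":[0,0,0],"claw":85},{"delta_pos":[0.255,0.356,0.075],"delta_rot":[0,0,0],"claw":85},{"delta_pos":[0.255,0.356,0.075],"delta_rot":[0,0,0],"claw":85},{"delta_pos":[0.225,0.656,0.075],"delta_rot":[0,0,-0.03],"claw":85},{"delta_pos":[0.225,0.656,0.075],"delta_rot":[0,0,-0.03],"claw":85},{"delta_pos":[0.225,0.656,0.075],"delta_rot":[0,0,-0.03],"claw":85},{"delta_pos":[0.225,0.656,0.075],"delta_rot":[0,0,-0.03],"claw":85},{"delta_pos":[0.225,0.656,0.075],"delta_rot":[0,0,-0.03],"claw":85},{"delta_pos":[0.225,0.656,0.075],"delta_rot":[0,0,-0.03],"claw":85},{"delta_pos":[0.225,0.656,0.075],"delta_rot":[0,0,-0.03],"claw":85},{"delta_pos":[0.225,0.656,0.075],"delta_rot":[0,0,-0.03],"claw":85},{"delta_pos":[0.225,0.656,0.075],"delta_rot":[0,0,-0.03],"claw":85}]'

```text
time: 2.02
eef_pos: [0.5198, 0.0518, 0.3014]
tcp_rot: [0.696, 0.128, -0.695, 0.128]
contact_force: [0.9, -0.9, 0.4]
opening: 0.994
```

>>> play_rows --targets '[{"delta_pos":[-0.152,0.262,-0.14],"delta_rot":[0,0,0],"claw":85},{"delta_pos":[-0.152,0.262,-0.14],"delta_rot":[0,0,0],"claw":85},{"delta_pos":[-0.152,0.262,-0.14],"delta_rot":[0,0,0],"claw":85},{"delta_pos":[-0.152,0.262,-0.14],"delta_rot":[0,0,0],"claw":85},{"delta_pos":[-0.152,0.262,-0.14],"delta_rot":[0,0,0],"claw":85},{"delta_pos":[-0.152,0.262,-0.14],"delta_rot":[0,0,0],"claw":85},{"delta_pos":[-0.152,0.262,-0.14],"delta_rot":[0,0,0],"claw":85},{"delta_pos":[-0.152,0.262,-0.14],"delta_rot":[0,0,0],"claw":85},{"delta_pos":[-0.152,0.262,-0.14],"delta_rot":[0,0,0],"claw":85},{"delta_pos":[-0.152,0.262,-0.2],"delta_rot":[0,0,0],"claw":85},{"delta_pos":[-0.152,0.262,-0.2],"delta_rot":[0,0,0],"claw":85},{"delta_pos":[-0.152,0.262,-0.265],"delta_rot":[0,0,0],"claw":85},{"delta_pos":[-0.152,0.262,-0.265],"delta_rot":[0,0,0],"claw":85},{"delta_pos":[-0.152,0.262,-0.265],"delta_rot":[0,0,0],"claw":85}]'

```text
time: 3.18
eef_pos: [0.365, 0.3103, 0.0312]
tcp_rot: [-0.692, -0.126, 0.699, -0.128]
contact_force: [-1.2, -0.7, 0.2]
opening: 1.002
```

>>> play_rows --targets '[{"delta_pos":[0,0,0],"delta_rot":[0,0,0],"claw":40},{"delta_pos":[0,0,0],"delta_rot":[0,0,0],"claw":40},{"delta_pos":[0,0,0],"delta_rot":[0,0,0],"claw":40},{"delta_pos":[0,0,0],"delta_rot":[0,0,0],"claw":40},{"delta_pos":[0,0,0],"delta_rot":[0,0,0],"claw":40},{"delta_pos":[0,0,0],"delta_rot":[0,0,0],"claw":40},{"delta_pos":[0,0,0],"delta_rot":[0,0,0],"claw":40},{"delta_pos":[0,0,0],"delta_rot":[0,0,0],"claw":40}]' --newtons 40

```text
time: 3.85
eef_pos: [0.367, 0.311, 0.0334]
tcp_rot: [-0.694, -0.126, 0.697, -0.128]
contact_force: [0.8, -1.9, 6.5]
opening: 0.594
```

>>> play_rows --targets '[{"delta_pos":[0,0,0.1],"delta_rot":[0,0,0],"claw":40},{"delta_pos":[0,0,0.1],"delta_rot":[0,0,0],"claw":40},{"delta_pos":[0,0,0.1],"delta_rot":[0,0,0],"claw":40},{"delta_pos":[0.085,-0.2,0.1],"delta_rot":[0,0,-0.128],"claw":40},{"delta_pos":[0.085,-0.2,0.1],"delta_rot":[0,0,-0.128],"claw":40},{"delta_pos":[0.085,-0.2,0.1],"delta_rot":[0,0,-0.128],"claw":40},{"delta_pos":[0.085,-0.2,0.1],"delta_rot":[0,0,-0.128],"claw":40},{"delta_pos":[0.085,-0.2,0.1],"delta_rot":[0,0,-0.128],"claw":40},{"delta_pos":[0.085,-0.2,0.1],"delta_rot":[0,0,-0.128],"claw":40},{"delta_pos":[0.085,-0.2,0.1],"delta_rot":[0,0,-0.128],"claw":40},{"delta_pos":[0.085,-0.2,0.03],"delta_rot":[0,0,-0.128],"claw":40},{"delta_pos":[0.085,-0.2,0.03],"delta_rot":[0,0,-0.128],"claw":40},{"delta_pos":[0.085,-0.2,0.03],"delta_rot":[0,0,-0.128],"claw":40}]'

```text
time: 4.93
eef_pos: [0.4458, 0.1119, 0.0575]
tcp_rot: [-0.7, 0.015, 0.714, 0.013]
contact_force: [-1.9, 0.3, -2.0]
opening: 0.587
```

>>> play_rows --targets '[{"delta_pos":[0.005,0,-0.01],"delta_rot":[0,0,0],"claw":40},{"delta_pos":[0.005,0,-0.018],"delta_rot":[0,0,0],"claw":40},{"delta_pos":[0.005,0,-0.018],"delta_rot":[0,0,0],"claw":40},{"delta_pos":[0.005,0,-0.018],"delta_rot":[0,0,0],"claw":40},{"delta_pos":[0.005,0,-0.018],"delta_rot":[0,0,0],"claw":68},{"delta_pos":[0.005,0,-0.018],"delta_rot":[0,0,0],"claw":68},{"delta_pos":[0.005,0,-0.018],"delta_rot":[0,0,0],"claw":68},{"delta_pos":[0.005,0,-0.018],"delta_rot":[0,0,0],"claw":68},{"delta_pos":[0.005,0,0.03],"delta_rot":[0,0,0],"claw":68},{"delta_pos":[0.005,0,0.1],"delta_rot":[0,0,0],"claw":85},{"delta_pos":[0.005,0,0.2],"delta_rot":[0,0,0],"claw":85},{"delta_pos":[0.005,0,0.2],"delta_rot":[0,0,0],"claw":85},{"delta_pos":[0.005,0,0.2],"delta_rot":[0,0,0],"claw":85},{"delta_pos":[0.005,0,0.2],"delta_rot":[0,0,0],"claw":85}]'

```text
time: 6.1
eef_pos: [0.4542, 0.112, 0.2666]
tcp_rot: [-0.705, 0.014, 0.709, 0.014]
contact_force: [0.4, -0.8, 0.6]
opening: 0.999
```

```bash
cat >> h.py <<'E'
def tubs():
    for c in blobs("top",(80,90,60),(95,255,255),60): print("tub",c.mean(0).round(),*rect("top",c,.048))
    from scipy.spatial.transform import Rotation as R
    s=ctrl.get_state(); r=R.from_quat(s["tcp_rot"]).as_matrix()
    print(s["time"],(s["eef_pos"]*1000).round(1),"yaw",np.degrees(np.arctan2(r[1,1],r[0,1])).round(1),"down",r[:,0].round(3),"open",s["opening"]*85.4)
E
python3 -c "
from h import *
tubs()"
```

```text
tub [234. 266.] [469. 412.] 71 49 14.4
tub [244. 234.] [569. 379.] 71 48 -17.0
tub [329. 199.] [674. 104.] 71 47 39.3
6.15 [454.1 112.  265.5] yaw -92.3 down [-0.006 -0.001 -1.   ] open 85.25374376142604
```

>>> play_rows --targets '[{"delta_pos":[0.015,0.3,0],"delta_rot":[0,0,0.093],"claw":85},{"delta_pos":[0.015,0.3,0],"delta_rot":[0,0,0.093],"claw":85},{"delta_pos":[0.015,0.3,0],"delta_rot":[0,0,0.093],"claw":85},{"delta_pos":[0.015,0.3,0],"delta_rot":[0,0,0.093],"claw":85},{"delta_pos":[0.015,0.3,0],"delta_rot":[0,0,0.093],"claw":85},{"delta_pos":[0.015,0.3,0],"delta_rot":[0,0,0.093],"claw":85},{"delta_pos":[0.015,0.3,-0.05],"delta_rot":[0,0,0.093],"claw":85},{"delta_pos":[0.015,0.3,-0.1],"delta_rot":[0,0,0.093],"claw":85},{"delta_pos":[0.015,0.3,-0.15],"delta_rot":[0,0,0.093],"claw":85},{"delta_pos":[0.015,0.3,-0.15],"delta_rot":[0,0,0.093],"claw":85},{"delta_pos":[0.015,0.3,-0.19],"delta_rot":[0,0,0.093],"claw":85},{"delta_pos":[0.015,0.3,-0.23],"delta_rot":[0,0,0.093],"claw":85},{"delta_pos":[0.015,0.3,-0.23],"delta_rot":[0,0,0.093],"claw":85},{"delta_pos":[0.015,0.3,-0.23],"delta_rot":[0,0,0.093],"claw":85}]'

```text
time: 7.32
eef_pos: [0.4662, 0.4101, 0.0314]
tcp_rot: [-0.697, -0.087, 0.706, -0.091]
contact_force: [0.5, -0.3, 0.4]
opening: 0.997
```

>>> play_rows --targets '[{"delta_pos":[0,0,0],"delta_rot":[0,0,0],"claw":40},{"delta_pos":[0,0,0],"delta_rot":[0,0,0],"claw":40},{"delta_pos":[0,0,0],"delta_rot":[0,0,0],"claw":40},{"delta_pos":[0,0,0],"delta_rot":[0,0,0],"claw":40},{"delta_pos":[0,0,0],"delta_rot":[0,0,0],"claw":40},{"delta_pos":[0,0,0],"delta_rot":[0,0,0],"claw":40},{"delta_pos":[0,0,0],"delta_rot":[0,0,0],"claw":40},{"delta_pos":[0,0,0],"delta_rot":[0,0,0],"claw":40}]'

```text
time: 7.98
eef_pos: [0.4683, 0.4114, 0.035]
tcp_rot: [-0.699, -0.088, 0.704, -0.09]
contact_force: [-0.2, -0.7, 6.5]
opening: 0.592
```

```bash
python3 -c "
from h import *
tubs()"
```

```text
tub [328. 268.] [454. 113.] 70 45 -1.6
tub [244. 234.] [569. 379.] 71 49 -17.0
tub [329. 199.] [673. 104.] 70 47 39.3
8.0333 [468.3 411.4  35. ] yaw -75.5 down [-0.008 -0.004 -1.   ] open 50.13926806918851
```

>>> play_rows --targets '[{"delta_pos":[0,0,0.12],"delta_rot":[0,0,0],"claw":40},{"delta_pos":[0,0,0.12],"delta_rot":[0,0,0],"claw":40},{"delta_pos":[0,0,0.12],"delta_rot":[0,0,0],"claw":40},{"delta_pos":[-0.02,-0.392,0.12],"delta_rot":[0,0,-0.092],"claw":40},{"delta_pos":[-0.02,-0.392,0.12],"delta_rot":[0,0,-0.092],"claw":40},{"delta_pos":[-0.02,-0.392,0.12],"delta_rot":[0,0,-0.092],"claw":40},{"delta_pos":[-0.02,-0.392,0.12],"delta_rot":[0,0,-0.092],"claw":40},{"delta_pos":[-0.02,-0.392,0.12],"delta_rot":[0,0,-0.092],"claw":40},{"delta_pos":[-0.02,-0.392,0.12],"delta_rot":[0,0,-0.092],"claw":40},{"delta_pos":[-0.02,-0.392,0.12],"delta_rot":[0,0,-0.092],"claw":40},{"delta_pos":[-0.02,-0.392,0.12],"delta_rot":[0,0,-0.092],"claw":40},{"delta_pos":[-0.02,-0.392,0.12],"delta_rot":[0,0,-0.092],"claw":40},{"delta_pos":[-0.02,-0.392,0.12],"delta_rot":[0,0,-0.092],"claw":40},{"delta_pos":[-0.02,-0.392,0.12],"delta_rot":[0,0,-0.092],"claw":40},{"delta_pos":[-0.02,-0.392,0.07],"delta_rot":[0,0,-0.092],"claw":40},{"delta_pos":[-0.02,-0.392,0.03],"delta_rot":[0,0,-0.092],"claw":40},{"delta_pos":[-0.02,-0.392,0.03],"delta_rot":[0,0,-0.092],"claw":40},{"delta_pos":[-0.02,-0.392,0.03],"delta_rot":[0,0,-0.092],"claw":40}]'

```text
time: 9.53
eef_pos: [0.4451, 0.0206, 0.0622]
tcp_rot: [-0.701, 0.013, 0.713, 0.012]
contact_force: [0.0, 0.6, -1.4]
opening: 0.588
```

Target TCP z 0.039.

>>> play_rows --targets '[{"delta_pos":[0.004,-0.002,-0.012],"delta_rot":[0,0,0],"claw":40},{"delta_pos":[0.004,-0.002,-0.022],"delta_rot":[0,0,0],"claw":40},{"delta_pos":[0.004,-0.002,-0.022],"delta_rot":[0,0,0],"claw":40},{"delta_pos":[0.004,-0.002,-0.022],"delta_rot":[0,0,0],"claw":40},{"delta_pos":[0.004,-0.002,-0.022],"delta_rot":[0,0,0],"claw":68},{"delta_pos":[0.004,-0.002,-0.022],"delta_rot":[0,0,0],"claw":68},{"delta_pos":[0.004,-0.002,-0.022],"delta_rot":[0,0,0],"claw":68},{"delta_pos":[0.004,-0.002,-0.022],"delta_rot":[0,0,0],"claw":68},{"delta_pos":[0.004,-0.002,0.03],"delta_rot":[0,0,0],"claw":68},{"delta_pos":[0.004,-0.002,0.1],"delta_rot":[0,0,0],"claw":85},{"delta_pos":[0.004,-0.002,0.2],"delta_rot":[0,0,0],"claw":85},{"delta_pos":[0.004,-0.002,0.22],"delta_rot":[0,0,0],"claw":85},{"delta_pos":[0.004,-0.002,0.22],"delta_rot":[0,0,0],"claw":85},{"delta_pos":[0.004,-0.002,0.22],"delta_rot":[0,0,0],"claw":85}]'

```text
time: 10.7
eef_pos: [0.4494, 0.0186, 0.2863]
tcp_rot: [-0.703, 0.013, 0.711, 0.012]
contact_force: [0.5, 0.1, -0.1]
opening: 0.996
```

```bash
python3 -c "
from h import *
tubs()"
```

```text
tub [328. 268.] [454. 112.] 70 48 -1.6
tub [244. 234.] [569. 379.] 70 48 -17.0
tub [329. 199.] [673. 104.] 70 47 39.4
10.75 [452.6  18.  293.8] yaw -92.0 down [-0.001 -0.003 -1.   ] open 85.30172188055586
```

>>> play_rows --targets '[{"delta_pos":[0.118,0.36,0],"delta_rot":[0,0,-0.083],"claw":85},{"delta_pos":[0.118,0.36,0],"delta_rot":[0,0,-0.083],"claw":85},{"delta_pos":[0.118,0.36,0],"delta_rot":[0,0,-0.083],"claw":85},{"delta_pos":[0.118,0.36,0],"delta_rot":[0,0,-0.083],"claw":85},{"delta_pos":[0.118,0.36,0],"delta_rot":[0,0,-0.083],"claw":85},{"delta_pos":[0.118,0.36,0],"delta_rot":[0,0,-0.083],"claw":85},{"delta_pos":[0.118,0.36,0],"delta_rot":[0,0,-0.083],"claw":85},{"delta_pos":[0.118,0.36,0],"delta_rot":[0,0,-0.083],"claw":85},{"delta_pos":[0.118,0.36,0],"delta_rot":[0,0,-0.083],"claw":85},{"delta_pos":[0.118,0.36,0],"delta_rot":[0,0,-0.083],"claw":85},{"delta_pos":[0.118,0.36,-0.1],"delta_rot":[0,0,-0.083],"claw":85},{"delta_pos":[0.118,0.36,-0.1],"delta_rot":[0,0,-0.083],"claw":85},{"delta_pos":[0.118,0.36,-0.18],"delta_rot":[0,0,-0.083],"claw":85},{"delta_pos":[0.118,0.36,-0.18],"delta_rot":[0,0,-0.083],"claw":85},{"delta_pos":[0.118,0.36,-0.22],"delta_rot":[0,0,-0.083],"claw":85},{"delta_pos":[0.118,0.36,-0.255],"delta_rot":[0,0,-0.083],"claw":85},{"delta_pos":[0.118,0.36,-0.255],"delta_rot":[0,0,-0.083],"claw":85},{"delta_pos":[0.118,0.36,-0.255],"delta_rot":[0,0,-0.083],"claw":85}]'

```text
time: 12.25
eef_pos: [0.5677, 0.3766, 0.0345]
tcp_rot: [-0.696, 0.107, 0.702, 0.102]
contact_force: [-0.0, 0.8, 1.1]
opening: 0.993
```

>>> play_rows --targets '[{"delta_pos":[0,0,0],"delta_rot":[0,0,0],"claw":40},{"delta_pos":[0,0,0],"delta_rot":[0,0,0],"claw":40},{"delta_pos":[0,0,0],"delta_rot":[0,0,0],"claw":40},{"delta_pos":[0,0,0],"delta_rot":[0,0,0],"claw":40},{"delta_pos":[0,0,0],"delta_rot":[0,0,0],"claw":40},{"delta_pos":[0,0,0],"delta_rot":[0,0,0],"claw":40},{"delta_pos":[0,0,0],"delta_rot":[0,0,0],"claw":40},{"delta_pos":[0,0,0],"delta_rot":[0,0,0],"claw":40}]'

```text
time: 12.92
eef_pos: [0.5702, 0.3779, 0.039]
tcp_rot: [-0.698, 0.106, 0.7, 0.103]
contact_force: [-0.2, 1.1, 7.9]
opening: 0.576
```

```bash
python3 -c "
from h import *
tubs()"
```

```text
tub [357. 268.] [451.  20.] 70 48 -1.7
tub [328. 268.] [454. 113.] 70 45 -1.6
tub [329. 199.] [674. 104.] 70 47 39.8
12.9667 [570.2 377.9  39. ] yaw -107.0 down [-0.003 -0.004 -1.   ] open 49.04086912802973
```

>>> play_rows --targets '[{"delta_pos":[0,0,0.22],"delta_rot":[0,0,0],"claw":40},{"delta_pos":[0,0,0.22],"delta_rot":[0,0,0],"claw":40},{"delta_pos":[0,0,0.22],"delta_rot":[0,0,0],"claw":40},{"delta_pos":[0,0,0.22],"delta_rot":[0,0,0],"claw":40},{"delta_pos":[0,0,0.22],"delta_rot":[0,0,0],"claw":40},{"delta_pos":[0,0,0.22],"delta_rot":[0,0,0],"claw":40},{"delta_pos":[-0.022,-0.271,0.22],"delta_rot":[0,0,0.083],"claw":40},{"delta_pos":[-0.022,-0.271,0.22],"delta_rot":[0,0,0.083],"claw":40},{"delta_pos":[-0.022,-0.271,0.22],"delta_rot":[0,0,0.083],"claw":40},{"delta_pos":[-0.022,-0.271,0.22],"delta_rot":[0,0,0.083],"claw":40},{"delta_pos":[-0.022,-0.271,0.22],"delta_rot":[0,0,0.083],"claw":40},{"delta_pos":[-0.022,-0.271,0.22],"delta_rot":[0,0,0.083],"claw":40},{"delta_pos":[-0.022,-0.271,0.22],"delta_rot":[0,0,0.083],"claw":40},{"delta_pos":[-0.022,-0.271,0.22],"delta_rot":[0,0,0.083],"claw":40},{"delta_pos":[-0.022,-0.271,0.12],"delta_rot":[0,0,0.083],"claw":40},{"delta_pos":[-0.022,-0.271,0.12],"delta_rot":[0,0,0.083],"claw":40},{"delta_pos":[-0.022,-0.271,0.12],"delta_rot":[0,0,0.083],"claw":40},{"delta_pos":[-0.022,-0.271,0.03],"delta_rot":[0,0,0.083],"claw":40},{"delta_pos":[-0.022,-0.271,0.03],"delta_rot":[0,0,0.083],"claw":40},{"delta_pos":[-0.022,-0.271,0.03],"delta_rot":[0,0,0.083],"claw":40}]'

```text
time: 14.63
eef_pos: [0.5426, 0.1076, 0.0621]
tcp_rot: [-0.702, 0.014, 0.712, 0.011]
contact_force: [-2.7, -0.1, -2.7]
opening: 0.572
```

>>> play_rows --targets '[{"delta_pos":[0.005,0,-0.01],"delta_rot":[0,0,0],"claw":40},{"delta_pos":[0.005,0,-0.018],"delta_rot":[0,0,0],"claw":40},{"delta_pos":[0.005,0,-0.018],"delta_rot":[0,0,0],"claw":40},{"delta_pos":[0.005,0,-0.018],"delta_rot":[0,0,0],"claw":40},{"delta_pos":[0.005,0,-0.018],"delta_rot":[0,0,0],"claw":68},{"delta_pos":[0.005,0,-0.018],"delta_rot":[0,0,0],"claw":68},{"delta_pos":[0.005,0,-0.018],"delta_rot":[0,0,0],"claw":68},{"delta_pos":[0.005,0,-0.018],"delta_rot":[0,0,0],"claw":68},{"delta_pos":[0.005,0,0.03],"delta_rot":[0,0,0],"claw":68},{"delta_pos":[0.005,0,0.1],"delta_rot":[0,0,0],"claw":85},{"delta_pos":[0.005,0,0.2],"delta_rot":[0,0,0],"claw":85},{"delta_pos":[0.005,0,0.2],"delta_rot":[0,0,0],"claw":85},{"delta_pos":[0.005,0,0.2],"delta_rot":[0,0,0],"claw":85},{"delta_pos":[0.005,0,0.2],"delta_rot":[0,0,0],"claw":85}]'

```text
time: 15.8
eef_pos: [0.551, 0.1077, 0.2718]
tcp_rot: [-0.707, 0.014, 0.707, 0.011]
contact_force: [1.7, 0.6, 2.0]
opening: 0.997
```

```bash
python3 -c "
from h import *
tubs()"
```

```text
tub [358. 269.] [451.  21.] 70 51 -1.8
tub [328. 245.] [527. 110.] 48 26 88.4
tub [329. 198.] [673. 104.] 71 47 38.4
15.85 [550.9 107.7 270.8] yaw -92.0 down [-0.001 -0.004 -1.   ] open 85.00009729667804
```

>>> play_rows --targets '[{"delta_pos":[0.122,-0.004,0],"delta_rot":[0,0,0.228],"claw":85},{"delta_pos":[0.122,-0.004,0],"delta_rot":[0,0,0.228],"claw":85},{"delta_pos":[0.122,-0.004,0],"delta_rot":[0,0,0.228],"claw":85},{"delta_pos":[0.122,-0.004,0],"delta_rot":[0,0,0.228],"claw":85},{"delta_pos":[0.122,-0.004,0],"delta_rot":[0,0,0.228],"claw":85},{"delta_pos":[0.122,-0.004,0],"delta_rot":[0,0,0.228],"claw":85},{"delta_pos":[0.122,-0.004,-0.1],"delta_rot":[0,0,0.228],"claw":85},{"delta_pos":[0.122,-0.004,-0.1],"delta_rot":[0,0,0.228],"claw":85},{"delta_pos":[0.122,-0.004,-0.17],"delta_rot":[0,0,0.228],"claw":85},{"delta_pos":[0.122,-0.004,-0.17],"delta_rot":[0,0,0.228],"claw":85},{"delta_pos":[0.122,-0.004,-0.21],"delta_rot":[0,0,0.228],"claw":85},{"delta_pos":[0.122,-0.004,-0.233],"delta_rot":[0,0,0.228],"claw":85},{"delta_pos":[0.122,-0.004,-0.233],"delta_rot":[0,0,0.228],"claw":85},{"delta_pos":[0.122,-0.004,-0.233],"delta_rot":[0,0,0.228],"claw":85}]'

```text
time: 17.02
eef_pos: [0.6706, 0.1036, 0.0347]
tcp_rot: [-0.665, -0.236, 0.668, -0.237]
contact_force: [0.2, 0.1, 0.8]
opening: 0.993
```

>>> play_rows --targets '[{"delta_pos":[0,0,0],"delta_rot":[0,0,0],"claw":40},{"delta_pos":[0,0,0],"delta_rot":[0,0,0],"claw":40},{"delta_pos":[0,0,0],"delta_rot":[0,0,0],"claw":40},{"delta_pos":[0,0,0],"delta_rot":[0,0,0],"claw":40},{"delta_pos":[0,0,0],"delta_rot":[0,0,0],"claw":40},{"delta_pos":[0,0,0],"delta_rot":[0,0,0],"claw":40},{"delta_pos":[0,0,0],"delta_rot":[0,0,0],"claw":40},{"delta_pos":[0,0,0],"delta_rot":[0,0,0],"claw":40}]'

```text
time: 17.68
eef_pos: [0.6728, 0.1036, 0.0382]
tcp_rot: [0.667, 0.235, -0.666, 0.238]
contact_force: [-0.5, 0.1, 6.5]
opening: 0.582
```

```bash
python3 -c "
from h import *
tubs()"
```

```text
tub [359. 268.] [451.  17.] 70 41 -1.7
17.7333 [672.8 103.6  38.2] yaw -51.0 down [ 0.001 -0.003 -1.   ] open 49.298026470136115
```

>>> play_rows --targets '[{"delta_pos":[0,0,0.12],"delta_rot":[0,0,0],"claw":40},{"delta_pos":[0,0,0.12],"delta_rot":[0,0,0],"claw":40},{"delta_pos":[0,0,0.12],"delta_rot":[0,0,0],"claw":40},{"delta_pos":[-0.129,-0.089,0.12],"delta_rot":[0,0,-0.228],"claw":40},{"delta_pos":[-0.129,-0.089,0.12],"delta_rot":[0,0,-0.228],"claw":40},{"delta_pos":[-0.129,-0.089,0.12],"delta_rot":[0,0,-0.228],"claw":40},{"delta_pos":[-0.129,-0.089,0.12],"delta_rot":[0,0,-0.228],"claw":40},{"delta_pos":[-0.129,-0.089,0.12],"delta_rot":[0,0,-0.228],"claw":40},{"delta_pos":[-0.129,-0.089,0.12],"delta_rot":[0,0,-0.228],"claw":40},{"delta_pos":[-0.129,-0.089,0.12],"delta_rot":[0,0,-0.228],"claw":40},{"delta_pos":[-0.129,-0.089,0.12],"delta_rot":[0,0,-0.228],"claw":40},{"delta_pos":[-0.129,-0.089,0.07],"delta_rot":[0,0,-0.228],"claw":40},{"delta_pos":[-0.129,-0.089,0.03],"delta_rot":[0,0,-0.228],"claw":40},{"delta_pos":[-0.129,-0.089,0.03],"delta_rot":[0,0,-0.228],"claw":40},{"delta_pos":[-0.129,-0.089,0.03],"delta_rot":[0,0,-0.228],"claw":40}]'

```text
time: 18.98
eef_pos: [0.5408, 0.0153, 0.0646]
tcp_rot: [-0.703, 0.013, 0.711, 0.011]
contact_force: [0.4, 0.0, -1.2]
opening: 0.579
```

>>> play_rows --targets '[{"delta_pos":[0.004,0,-0.012],"delta_rot":[0,0,0],"claw":40},{"delta_pos":[0.004,0,-0.021],"delta_rot":[0,0,0],"claw":40},{"delta_pos":[0.004,0,-0.021],"delta_rot":[0,0,0],"claw":40},{"delta_pos":[0.004,0,-0.021],"delta_rot":[0,0,0],"claw":40},{"delta_pos":[0.004,0,-0.021],"delta_rot":[0,0,0],"claw":68},{"delta_pos":[0.004,0,-0.021],"delta_rot":[0,0,0],"claw":68},{"delta_pos":[0.004,0,-0.021],"delta_rot":[0,0,0],"claw":68},{"delta_pos":[0.004,0,-0.021],"delta_rot":[0,0,0],"claw":68},{"delta_pos":[0.004,0,0.03],"delta_rot":[0,0,0],"claw":68},{"delta_pos":[0.004,0,0.1],"delta_rot":[0,0,0],"claw":85},{"delta_pos":[0.004,0,0.2],"delta_rot":[0,0,0],"claw":85},{"delta_pos":[0.015,0.216,0.22],"delta_rot":[0,0,0.011],"claw":85},{"delta_pos":[0.015,0.216,0.22],"delta_rot":[0,0,0.011],"claw":85},{"delta_pos":[0.015,0.216,0.22],"delta_rot":[0,0,0.011],"claw":85},{"delta_pos":[0.015,0.216,0.22],"delta_rot":[0,0,0.011],"claw":85},{"delta_pos":[0.015,0.216,0.22],"delta_rot":[0,0,0.011],"claw":85},{"delta_pos":[0.015,0.216,0.22],"delta_rot":[0,0,0.011],"claw":85},{"delta_pos":[0.015,0.216,0.22],"delta_rot":[0,0,0.011],"claw":85},{"delta_pos":[0.015,0.216,0.22],"delta_rot":[0,0,0.011],"claw":85}]'

```text
time: 20.57
eef_pos: [0.5561, 0.2329, 0.2864]
tcp_rot: [-0.705, -0.001, 0.709, -0.002]
contact_force: [-0.4, -0.9, -0.9]
opening: 0.991
```

```bash
python3 -c "
from h import *
tubs()
a=ctrl.read_camera('scene')[140:380,220:540]; cv2.imwrite('pics/s2.png',cv2.resize(a,(800,600),interpolation=3))"
```

```text
tub [357. 268.] [451.  20.] 70 48 -1.7
tub [328. 268.] [454. 113.] 70 51 -1.6
tub [358. 238.] [547.  17.] 70 48 -1.7
tub [328. 238.] [549. 109.] 70 48 -1.6
20.6167 [555.6 231.6 284.7] yaw -89.8 down [-0.01  -0.003 -1.   ] open 85.20844638418147
```

View pics/s2.png

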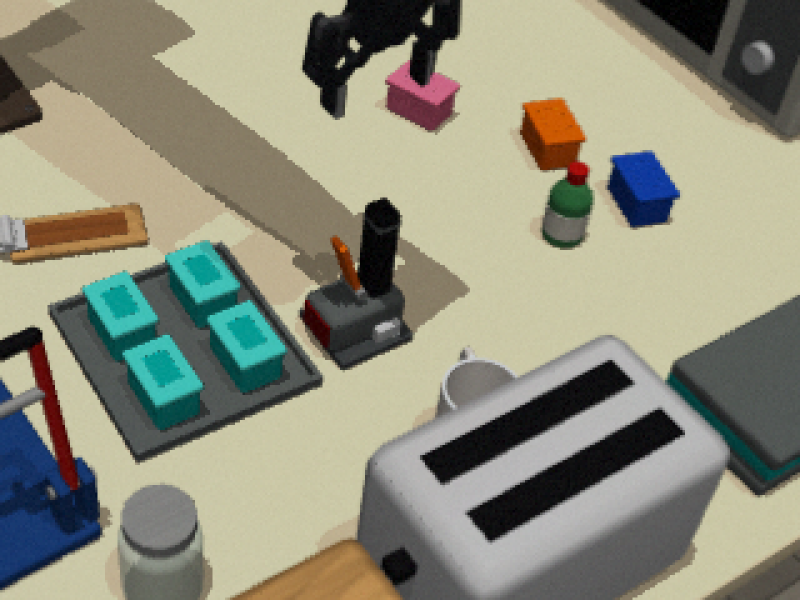

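All four tubs stand upright in the tray (crop corners about (50,310), (320,380)). The scanner is untouched, with its grip top at crop (382,212).

```bash
python3 -c "
from h import *
print(onz('scene',220+382*.4,140+213*.4,.165), onz('scene',220+337*.4,140+240*.4,.140))
s=ctrl.get_state();print(s['eef_pos'])
for p in [(.5595,.247,.165),(.56,.2,.138)]: print(proj('scene',p),proj('top',p))"
```

```text
[0.56846468 0.24313889 0.165     ] [0.55741398 0.20107457 0.14      ]
[0.55535967 0.23072858 0.28370814]
[371.97540099 222.38731466] [282.15041992 233.13039671]
[354.96823607 237.41258711] [298.33967696 233.2158076 ]
```

>>> play_rows --targets '[{"delta_pos":[0.006,-0.002,-0.04],"delta_rot":[0,0,0],"claw":85},{"delta_pos":[0.006,-0.002,-0.06],"delta_rot":[0,0,0],"claw":85},{"delta_pos":[0.006,-0.002,-0.08],"delta_rot":[0,0,0],"claw":85},{"delta_pos":[0.006,-0.002,-0.1],"delta_rot":[0,0,0],"claw":85},{"delta_pos":[0.006,-0.002,-0.12],"delta_rot":[0,0,0],"claw":85},{"delta_pos":[0.006,-0.002,-0.148],"delta_rot":[0,0,0],"claw":85},{"delta_pos":[0.006,-0.002,-0.148],"delta_rot":[0,0,0],"claw":85},{"delta_pos":[0.006,-0.002,-0.148],"delta_rot":[0,0,0],"claw":85}]'

```text
time: 21.33
eef_pos: [0.5595, 0.2269, 0.1329]
tcp_rot: [-0.701, 0.002, 0.713, -0.002]
contact_force: [0.0, -0.5, 0.8]
opening: 0.996
```

```bash
python3 -c "
from h import *
tubs();a=ctrl.read_camera('scene')[170:300,290:450]; cv2.imwrite('pics/s3.png',cv2.resize(a,(720,585),interpolation=3))
print(ctrl.get_state()['contact_force'])"
```

```text
tub [357. 268.] [451.  20.] 70 48 -1.7
tub [328. 268.] [454. 115.] 70 48 -1.6
tub [358. 238.] [547.  17.] 70 48 -1.7
tub [329. 238.] [549. 109.] 70 48 -1.6
21.3833 [561.1 227.5 135.3] yaw -90.0 down [-0.013 -0.004 -1.   ] open 85.08822991911973
[-0.12019915  0.82215686  0.67270513]
```

View pics/s3.png

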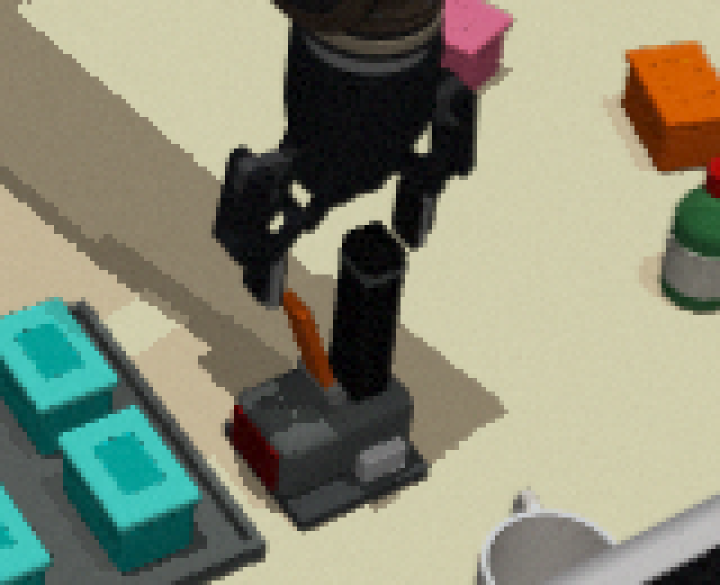

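>>> play_rows --targets '[{"delta_pos":[0,0.007,0],"delta_rot":[0,0,0],"claw":75},{"delta_pos":[0,0.009,0],"delta_rot":[0,0,0],"claw":60},{"delta_pos":[0,0.009,0],"delta_rot":[0,0,0],"claw":50},{"delta_pos":[0,0.009,0],"delta_rot":[0,0,0],"claw":40},{"delta_pos":[0,0.009,0],"delta_rot":[0,0,0],"claw":40},{"delta_pos":[0,0.009,0],"delta_rot":[0,0,0],"claw":40},{"delta_pos":[0,0.009,0],"delta_rot":[0,0,0],"claw":40},{"delta_pos":[0,0.009,0],"delta_rot":[0,0,0],"claw":40},{"delta_pos":[0,0.009,0],"delta_rot":[0,0,0],"claw":40},{"delta_pos":[0,0.009,0],"delta_rot":[0,0,0],"claw":40},{"delta_pos":[0,0.009,0],"delta_rot":[0,0,0],"claw":40}]' --newtons 40

```text
time: 22.35
eef_pos: [0.5629, 0.2425, 0.1396]
tcp_rot: [-0.705, -0.003, 0.709, 0.003]
contact_force: [-0.6, 12.8, 3.4]
opening: 0.472
```

```bash
python3 -c "
from h import *
tubs();a=ctrl.read_camera('scene')[170:300,290:450]; cv2.imwrite('pics/s4.png',cv2.resize(a,(720,585),interpolation=3))
print(ctrl.get_state()['contact_force'])"
```

```text
tub [357. 268.] [451.  20.] 70 48 -1.7
tub [328. 268.] [454. 113.] 70 51 -1.6
tub [358. 238.] [547.  17.] 70 48 -1.7
tub [329. 238.] [549. 109.] 70 48 -1.6
22.4 [562.9 242.5 139.6] yaw -90.1 down [-0.006  0.008 -1.   ] open 40.18034111180284
[-0.68116218 13.79308422  2.95295076]
```

View pics/s4.png

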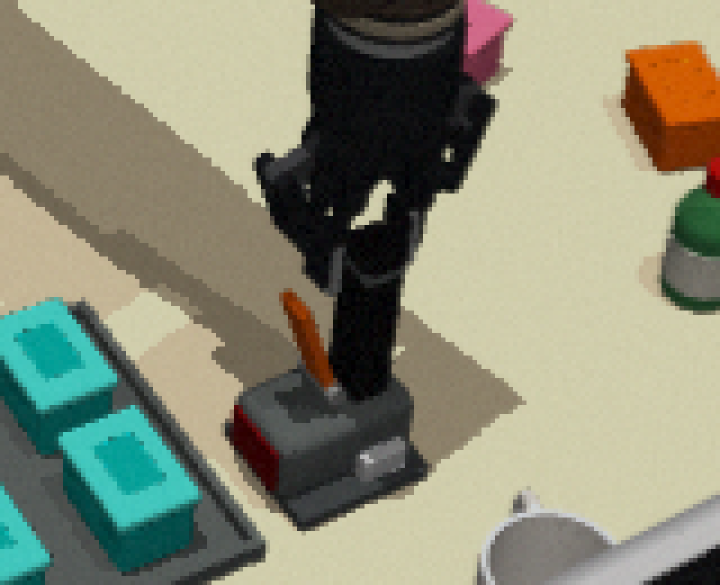

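```bash
python3 -c "
from h import *
f=lambda p:((proj('scene',p)-[290,170])*4.5).round()
for z in (.115,.12,.13,.14,.15): print(z,'front inner',f((.563,.2224,z)),'outer',f((.563,.208,z)),'back inner',f((.563,.2626,z)))
print('trigger at rest top',f((.5595,.1985,.140)),'squeezed',f((.5595,.215,.140)),'hinge',f((.5595,.22,.07)))
print('grip top corners',[f((.5595+a,.2345+b,.165)) for a,b in((-.015,0),(.015,0),(.015,.026),(-.015,.026))])
t=ctrl.read_camera('top');a=t[205:265,270:330];cv2.imwrite('pics/t2.png',cv2.resize(a,(600,600),interpolation=3))
"
```

```text
0.115 front inner [327. 322.] outer [305. 332.] back inner [388. 296.]
0.12 front inner [328. 316.] outer [306. 325.] back inner [389. 290.]
0.13 front inner [329. 303.] outer [307. 312.] back inner [390. 277.]
0.14 front inner [331. 289.] outer [308. 299.] back inner [392. 263.]
0.15 front inner [332. 276.] outer [310. 286.] back inner [394. 250.]
trigger at rest top [290. 301.] squeezed [315. 290.] hinge [314. 377.]
grip top corners [array([334., 227.]), array([366., 261.]), array([406., 244.]), array([374., 210.])]
```

View pics/t2.png

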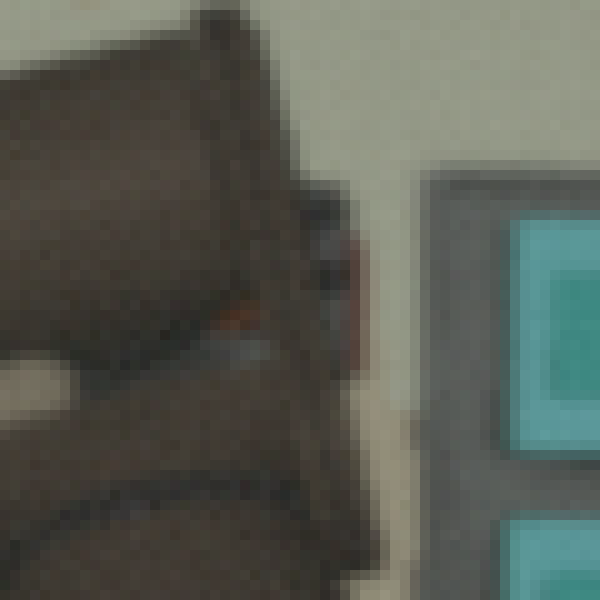

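```bash
python3 -c "
from h import *
f=lambda p:((proj('scene',p)-[290,170])*4.5).round()
for z in (.11,.123,.135,.145): print(z,[f((.561+dx,.2275-dy,z)).tolist() for dy in (.0425,.057) for dx in (-.011,.011)],'back',[f((.561+dx,.2275+dy,z)).tolist() for dy in (.0425,.057) for dx in (-.011,.011)])
s=ctrl.get_state(); print(s['qpos'],s['wrist_torque'])
"
```

```text
0.11 [[256.0, 338.0], [278.0, 364.0], [233.0, 348.0], [255.0, 374.0]] back [[384.0, 283.0], [407.0, 308.0], [406.0, 274.0], [429.0, 299.0]]
0.123 [[257.0, 321.0], [279.0, 347.0], [234.0, 331.0], [257.0, 357.0]] back [[387.0, 266.0], [410.0, 291.0], [408.0, 257.0], [431.0, 282.0]]
0.135 [[258.0, 306.0], [281.0, 331.0], [235.0, 315.0], [258.0, 341.0]] back [[389.0, 251.0], [412.0, 275.0], [410.0, 242.0], [434.0, 266.0]]
0.145 [[259.0, 292.0], [282.0, 318.0], [236.0, 302.0], [259.0, 328.0]] back [[390.0, 237.0], [414.0, 262.0], [412.0, 228.0], [436.0, 253.0]]
[0.23741476 0.23620532 1.80365728 0.0105022  1.10505727 1.80467988] [ 2.1150449   0.15789523 -0.11028761]
```

The finger passed over the trigger: the s4 crop shows the trigger still at rest at (288,295), and the fingertips stand near z 0.139. Raise, reopen and go in lower, watching the force.

>>> play_rows --targets '[{"delta_pos":[0,0,0.04],"delta_rot":[0,0,0],"claw":40},{"delta_pos":[0,0,0.05],"delta_rot":[0,0,0],"claw":40},{"delta_pos":[0,0,0.05],"delta_rot":[0,0,0],"claw":85},{"delta_pos":[-0.001,-0.014,0.05],"delta_rot":[0,0,0],"claw":85},{"delta_pos":[-0.001,-0.014,0.05],"delta_rot":[0,0,0],"claw":85},{"delta_pos":[-0.001,-0.014,0.05],"delta_rot":[0,0,0],"claw":85},{"delta_pos":[-0.001,-0.014,0.05],"delta_rot":[0,0,0],"claw":85},{"delta_pos":[-0.001,-0.014,0.03],"delta_rot":[0,0,0],"claw":85},{"delta_pos":[-0.001,-0.014,0.015],"delta_rot":[0,0,0],"claw":85},{"delta_pos":[-0.001,-0.014,0],"delta_rot":[0,0,0],"claw":85},{"delta_pos":[-0.001,-0.014,-0.006],"delta_rot":[0,0,0],"claw":85},{"delta_pos":[-0.001,-0.014,-0.01],"delta_rot":[0,0,0],"claw":85},{"delta_pos":[-0.001,-0.014,-0.01],"delta_rot":[0,0,0],"claw":85},{"delta_pos":[-0.001,-0.014,-0.01],"delta_rot":[0,0,0],"claw":85}]'

```text
time: 23.67
eef_pos: [0.5622, 0.2285, 0.13]
tcp_rot: [-0.705, -0.003, 0.709, 0.003]
contact_force: [0.7, -0.3, 0.5]
opening: 0.997
```

```bash
python3 -c "
from h import *
tubs();a=ctrl.read_camera('scene')[190:280,320:420]; cv2.imwrite('pics/s5.png',cv2.resize(a,(660,594),interpolation=3))
print(ctrl.get_state()['contact_force'])"
```

```text
tub [357. 268.] [451.  20.] 70 48 -1.7
tub [328. 268.] [454. 113.] 70 51 -1.6
tub [358. 238.] [547.  17.] 70 48 -1.7
tub [329. 238.] [549. 109.] 70 48 -1.6
23.7167 [562.5 228.6 130.5] yaw -90.1 down [-0.004  0.009 -1.   ] open 85.18564528143952
[ 0.76189661 -0.18037807 -1.40820388]
```

View pics/s5.png

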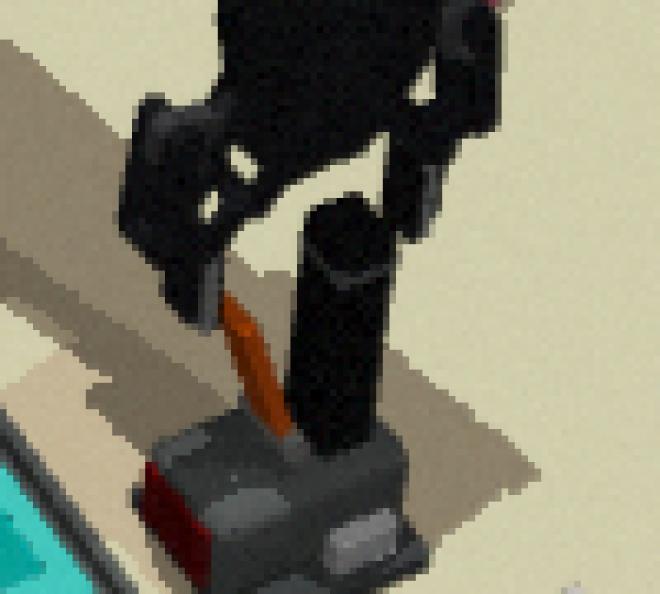

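s5 shows the front fingertip at crop (205,330) just below the trigger's top at (228,295), with about 13 mm between palm and grip. Go 7 mm lower with the jaws part closed, so that the pads swing forward, then squeeze.

>>> play_rows --targets '[{"delta_pos":[0,0.0,-0.003],"delta_rot":[0,0,0],"claw":76},{"delta_pos":[0,0.0,-0.005],"delta_rot":[0,0,0],"claw":74},{"delta_pos":[0,0.0,-0.008],"delta_rot":[0,0,0],"claw":74},{"delta_pos":[0,0.0,-0.008],"delta_rot":[0,0,0],"claw":74},{"delta_pos":[0,0.0,-0.008],"delta_rot":[0,0,0],"claw":74}]'

```text
time: 24.18
eef_pos: [0.5624, 0.2286, 0.1224]
tcp_rot: [-0.706, -0.003, 0.709, 0.003]
contact_force: [-0.2, -0.3, 0.2]
opening: 0.87
```

```bash
python3 -c "
from h import *
tubs()
print(ctrl.get_state()['contact_force'])"
```

```text
tub [357. 268.] [451.  20.] 70 48 -1.7
tub [328. 268.] [454. 113.] 70 51 -1.6
tub [358. 238.] [547.  17.] 70 48 -1.7
tub [329. 238.] [549. 109.] 70 48 -1.6
24.2333 [562.6 228.6 122.6] yaw -90.1 down [-0.004  0.009 -1.   ] open 73.67264331445266
[ 0.34671148 -0.07286575 -0.46068529]
```

>>> play_rows --targets '[{"delta_pos":[0,0.002,0],"delta_rot":[0,0,0],"claw":66},{"delta_pos":[0,0.005,0],"delta_rot":[0,0,0],"claw":60},{"delta_pos":[0,0.008,0],"delta_rot":[0,0,0],"claw":52},{"delta_pos":[0,0.009,0],"delta_rot":[0,0,0],"claw":44},{"delta_pos":[0,0.009,0],"delta_rot":[0,0,0],"claw":40},{"delta_pos":[0,0.009,0],"delta_rot":[0,0,0],"claw":40},{"delta_pos":[0,0.009,0],"delta_rot":[0,0,0],"claw":40},{"delta_pos":[0,0.009,0],"delta_rot":[0,0,0],"claw":40},{"delta_pos":[0,0.009,0],"delta_rot":[0,0,0],"claw":40},{"delta_pos":[0,0.009,0],"delta_rot":[0,0,0],"claw":40}]'

```text
time: 25.07
eef_pos: [0.5634, 0.2399, 0.1257]
tcp_rot: [-0.707, -0.004, 0.707, 0.005]
contact_force: [-2.5, 5.9, 9.1]
opening: 0.534
```

```bash
python3 -c "
from h import *
tubs();a=ctrl.read_camera('scene')[190:280,320:420]; cv2.imwrite('pics/s6.png',cv2.resize(a,(660,594),interpolation=3))
print(ctrl.get_state()['contact_force'])"
```

```text
tub [357. 268.] [451.  20.] 70 48 -1.7
tub [328. 268.] [454. 113.] 70 51 -1.6
tub [358. 238.] [547.  17.] 70 48 -1.7
tub [328. 238.] [549. 109.] 70 48 -1.6
25.1167 [563.4 239.9 125.7] yaw -90.1 down [-0.001  0.012 -1.   ] open 45.56225842183068
[-2.93694144  5.40507647  8.23435013]
```

View pics/s6.png

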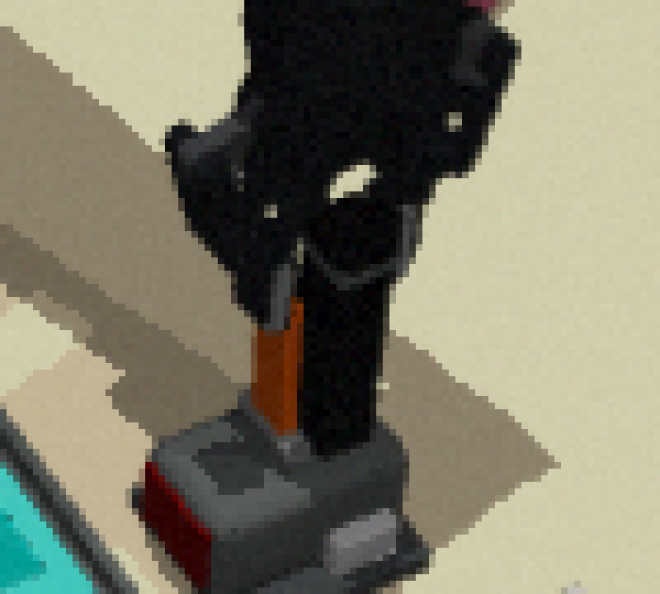

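The trigger now stands upright against the finger, at crop x 252–300. The jaws stalled at 45.6 mm with 40 commanded, so it is fully squeezed. Releasing and rising.

>>> play_rows --targets '[{"delta_pos":[0,-0.002,0],"delta_rot":[0,0,0],"claw":52},{"delta_pos":[0,-0.005,0],"delta_rot":[0,0,0],"claw":60},{"delta_pos":[0,-0.009,0],"delta_rot":[0,0,0],"claw":74},{"delta_pos":[0,-0.011,0],"delta_rot":[0,0,0],"claw":78},{"delta_pos":[0,-0.011,0],"delta_rot":[0,0,0],"claw":80},{"delta_pos":[0,-0.011,0],"delta_rot":[0,0,0],"claw":80},{"delta_pos":[0,-0.011,0.03],"delta_rot":[0,0,0],"claw":80},{"delta_pos":[0,-0.011,0.06],"delta_rot":[0,0,0],"claw":85},{"delta_pos":[0,-0.011,0.18],"delta_rot":[0,0,0],"claw":85},{"delta_pos":[0,-0.011,0.18],"delta_rot":[0,0,0],"claw":85},{"delta_pos":[0,-0.011,0.18],"delta_rot":[0,0,0],"claw":85},{"delta_pos":[0,-0.011,0.18],"delta_rot":[0,0,0],"claw":85}]'

```text
time: 26.17
eef_pos: [0.5671, 0.2303, 0.3175]
tcp_rot: [0.713, 0.005, -0.701, -0.006]
contact_force: [-0.2, 0.5, 1.6]
opening: 0.997
```

```bash
python3 -c "
from h import *
tubs();im=ctrl.read_camera('scene');H=cv2.cvtColor(im[215:270,335:375],cv2.COLOR_BGR2HSV)
m=cv2.inRange(H,np.array((5,150,90)),np.array((18,255,255)));ys,xs=np.nonzero(m);print('trigger px top',xs[ys.argmin()]+335,ys.min()+215,'n',len(xs))"
```

```text
tub [357. 268.] [451.  20.] 70 48 -1.7
tub [328. 268.] [454. 115.] 70 48 -1.6
tub [358. 238.] [547.  17.] 70 48 -1.7
tub [329. 238.] [549. 109.] 70 48 -1.6
26.2167 [565.9 230.  313.1] yaw -90.1 down [ 0.012  0.015 -1.   ] open 84.84970376702664
trigger px top 354 234 n 68
```

Trigger's back at rest. Next, above the tag.

>>> play_rows --targets '[{"delta_pos":[-0.145,-0.594,0],"delta_rot":[0,0,0.544],"claw":85},{"delta_pos":[-0.145,-0.594,0],"delta_rot":[0,0,0.544],"claw":85},{"delta_pos":[-0.145,-0.594,0],"delta_rot":[0,0,0.544],"claw":85},{"delta_pos":[-0.145,-0.594,0],"delta_rot":[0,0,0.544],"claw":85},{"delta_pos":[-0.145,-0.594,0],"delta_rot":[0,0,0.544],"claw":85},{"delta_pos":[-0.145,-0.594,0],"delta_rot":[0,0,0.544],"claw":85},{"delta_pos":[-0.145,-0.594,0],"delta_rot":[0,0,0.544],"claw":85},{"delta_pos":[-0.145,-0.594,0],"delta_rot":[0,0,0.544],"claw":85},{"delta_pos":[-0.145,-0.594,0],"delta_rot":[0,0,0.544],"claw":85},{"delta_pos":[-0.145,-0.594,0],"delta_rot":[0,0,0.544],"claw":85},{"delta_pos":[-0.145,-0.594,0],"delta_rot":[0,0,0.544],"claw":85},{"delta_pos":[-0.145,-0.594,0],"delta_rot":[0,0,0.544],"claw":85},{"delta_pos":[-0.145,-0.594,0],"delta_rot":[0,0,0.544],"claw":85},{"delta_pos":[-0.145,-0.594,0],"delta_rot":[0,0,0.544],"claw":85},{"delta_pos":[-0.145,-0.594,0],"delta_rot":[0,0,0.544],"claw":70},{"delta_pos":[-0.145,-0.594,0],"delta_rot":[0,0,0.544],"claw":60},{"delta_pos":[-0.145,-0.594,-0.1],"delta_rot":[0,0,0.544],"claw":60},{"delta_pos":[-0.145,-0.594,-0.2],"delta_rot":[0,0,0.544],"claw":60},{"delta_pos":[-0.145,-0.594,-0.24],"delta_rot":[0,0,0.544],"claw":60},{"delta_pos":[-0.145,-0.594,-0.24],"delta_rot":[0,0,0.544],"claw":60}]'

```text
time: 27.93
eef_pos: [0.4184, -0.3635, 0.1387]
tcp_rot: [0.463, 0.538, -0.467, 0.527]
contact_force: [1.1, -0.6, 0.2]
opening: 0.701
```

```bash
python3 -c "
from h import *
tubs();im=ctrl.read_camera('scene')
cv2.imwrite('pics/s7.png',cv2.resize(im[240:390,60:260],(800,600),interpolation=3))
for c in blobs('scene',(18,110,90),(34,255,255),60,im): print(c.mean(0),rect('scene',c,.01))"
```

```text
tub [357. 268.] [451.  20.] 70 48 -1.7
tub [328. 268.] [454. 113.] 70 45 -1.6
tub [358. 238.] [547.  17.] 70 48 -1.7
tub [329. 238.] [549. 109.] 70 48 -1.6
27.9833 [ 414.4 -358.5  128.6] yaw 7.8 down [-0.027  0.019 -0.999] open 60.06676085075573
[116.08823529 325.32352941] (array([ 422., -366.]), 100, 47, -81.8)
```

View pics/s7.png

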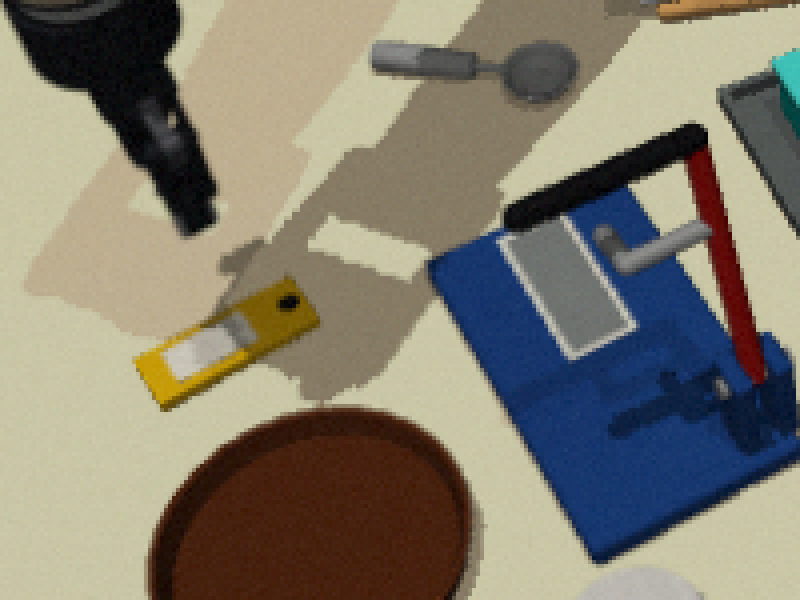

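>>> play_rows --targets '[{"delta_pos":[0.006,-0.005,-0.03],"delta_rot":[0,0,0],"claw":60},{"delta_pos":[0.006,-0.005,-0.06],"delta_rot":[0,0,0],"claw":60},{"delta_pos":[0.006,-0.005,-0.085],"delta_rot":[0,0,0],"claw":60},{"delta_pos":[0.006,-0.005,-0.098],"delta_rot":[0,0,0],"claw":60},{"delta_pos":[0.006,-0.005,-0.098],"delta_rot":[0,0,0],"claw":60},{"delta_pos":[0.006,-0.005,-0.098],"delta_rot":[0,0,0],"claw":60}]'

```text
time: 28.53
eef_pos: [0.4214, -0.3641, 0.0352]
tcp_rot: [0.464, 0.544, -0.466, 0.521]
contact_force: [-0.2, -0.6, -0.1]
opening: 0.703
```

```bash
python3 -c "
from h import *
tubs();im=ctrl.read_camera('scene')
cv2.imwrite('pics/s8.png',cv2.resize(im[270:350,70:170],(700,560),interpolation=3))
f=lambda p:((proj('scene',p)-[70,270])*7).round().tolist()
e=ctrl.get_state()['eef_pos']
for z in (0.,.01,.02,.03): print(z,[f((e[0]+s*.03,e[1]-.011,z)) for s in (-1,1)],[f((e[0]+s*.045,e[1]-.011,z)) for s in (-1,1)])
"
```

```text
tub [357. 268.] [451.  20.] 70 48 -1.7
tub [328. 268.] [454. 113.] 70 45 -1.6
tub [358. 238.] [547.  17.] 70 48 -1.7
tub [329. 238.] [549. 109.] 70 48 -1.6
28.5833 [ 422.  -364.8   36.2] yaw 7.8 down [-0.025  0.017 -1.   ] open 59.79710110496842
0.0 [[279.0, 353.0], [330.0, 481.0]] [[267.0, 322.0], [343.0, 515.0]]
0.01 [[271.0, 335.0], [322.0, 464.0]] [[259.0, 304.0], [336.0, 497.0]]
0.02 [[264.0, 317.0], [315.0, 446.0]] [[251.0, 286.0], [328.0, 480.0]]
0.03 [[256.0, 299.0], [307.0, 429.0]] [[243.0, 268.0], [320.0, 462.0]]
```

View pics/s8.png

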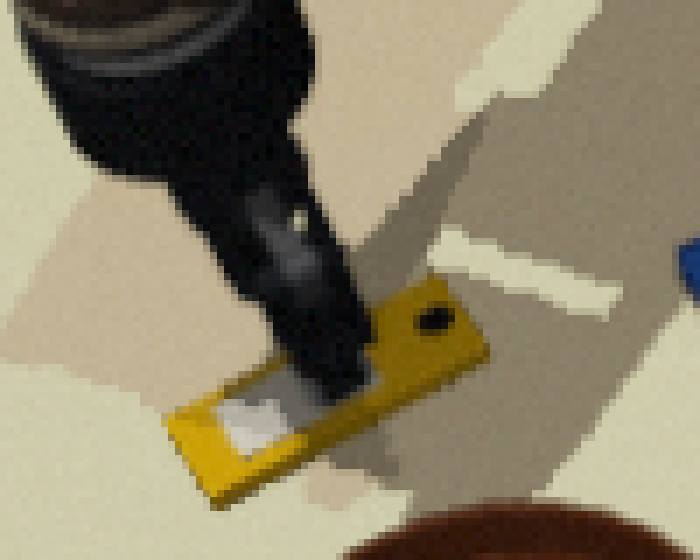

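s8 shows the near fingertip at crop (340,405), well above the tag's near edge. By projection the tip is at about z 0.05 for TCP 0.036, which agrees with the scanner finding that the tips stand higher than quoted. Lower step by step, watching the force.

>>> play_rows --targets '[{"delta_pos":[-0.001,0,-0.004],"delta_rot":[0,0,0],"claw":54},{"delta_pos":[-0.001,0,-0.008],"delta_rot":[0,0,0],"claw":54},{"delta_pos":[-0.001,0,-0.012],"delta_rot":[0,0,0],"claw":54},{"delta_pos":[-0.001,0,-0.014],"delta_rot":[0,0,0],"claw":54},{"delta_pos":[-0.001,0,-0.014],"delta_rot":[0,0,0],"claw":54}]'

```text
time: 29.05
eef_pos: [0.4208, -0.3647, 0.022]
tcp_rot: [0.463, 0.544, -0.466, 0.522]
contact_force: [-0.1, -0.4, -0.3]
opening: 0.632
```

>>> play_rows --targets '[{"delta_pos":[0,0,-0.003],"delta_rot":[0,0,0],"claw":54},{"delta_pos":[0,0,-0.006],"delta_rot":[0,0,0],"claw":54},{"delta_pos":[0,0,-0.006],"delta_rot":[0,0,0],"claw":54}]'

```text
time: 29.3
eef_pos: [0.4204, -0.3642, 0.0151]
tcp_rot: [0.464, 0.544, -0.466, 0.522]
contact_force: [0.3, 0.3, 0.4]
opening: 0.628
```

>>> play_rows --targets '[{"delta_pos":[0,0,-0.002],"delta_rot":[0,0,0],"claw":54},{"delta_pos":[0,0,-0.005],"delta_rot":[0,0,0],"claw":54},{"delta_pos":[0,0,-0.005],"delta_rot":[0,0,0],"claw":54}]'

```text
time: 29.55
eef_pos: [0.42, -0.3638, 0.0093]
tcp_rot: [0.464, 0.545, -0.466, 0.521]
contact_force: [-0.2, -0.4, -1.0]
opening: 0.632
```

>>> play_rows --targets '[{"delta_pos":[0,0,-0.002],"delta_rot":[0,0,0],"claw":54},{"delta_pos":[0,0,-0.004],"delta_rot":[0,0,0],"claw":54},{"delta_pos":[0,0,-0.004],"delta_rot":[0,0,0],"claw":54}]'

```text
time: 29.8
eef_pos: [0.4198, -0.3636, 0.0048]
tcp_rot: [0.464, 0.545, -0.466, 0.521]
contact_force: [0.6, 0.5, -0.4]
opening: 0.634
```

>>> play_rows --targets '[{"delta_pos":[0,0,0],"delta_rot":[0,0,0],"claw":48},{"delta_pos":[0,0,0],"delta_rot":[0,0,0],"claw":42},{"delta_pos":[0,0,0],"delta_rot":[0,0,0],"claw":34},{"delta_pos":[0,0,0],"delta_rot":[0,0,0],"claw":34},{"delta_pos":[0,0,0],"delta_rot":[0,0,0],"claw":34},{"delta_pos":[0,0,0],"delta_rot":[0,0,0],"claw":34}]' --newtons 40

```text
time: 30.3
eef_pos: [0.4199, -0.3636, 0.005]
tcp_rot: [0.464, 0.545, -0.466, 0.521]
contact_force: [0.1, -1.0, 0.1]
opening: 0.399
```

```bash
python3 -c "
from h import *
tubs()
print(ctrl.get_state()['contact_force'])
im=ctrl.read_camera('scene')
for c in blobs('scene',(18,110,90),(34,255,255),60,im): print(c.mean(0),rect('scene',c,.01))"
```

```text
tub [357. 268.] [451.  20.] 70 48 -1.7
tub [328. 268.] [454. 113.] 70 45 -1.6
tub [358. 238.] [547.  17.] 70 48 -1.7
tub [329. 238.] [549. 109.] 70 48 -1.6
30.35 [ 419.9 -363.6    5. ] yaw 7.8 down [-0.027  0.02  -0.999] open 34.35980182870195
[ 0.79282367 -1.2554778   0.40116634]
[104.25       331.61842105] (array([ 426., -396.]), 47, 41, 9.6)
[129.82352941 318.80392157] (array([ 417., -336.]), 46, 39, 6.1)
```

Closed above the tag without touching it. Lower onto its top (z 0.010) to measure the tip offset.

>>> play_rows --targets '[{"delta_pos":[0,0,-0.002],"delta_rot":[0,0,0],"claw":34},{"delta_pos":[0,0,-0.003],"delta_rot":[0,0,0],"claw":34},{"delta_pos":[0,0,-0.003],"delta_rot":[0,0,0],"claw":34}]'

```text
time: 30.65
eef_pos: [0.4202, -0.3638, 0.0044]
tcp_rot: [0.464, 0.545, -0.465, 0.521]
contact_force: [-3.8, 4.4, 14.3]
opening: 0.4
```

>>> play_rows --targets '[{"delta_pos":[0,0,-0.002],"delta_rot":[0,0,0],"claw":34},{"delta_pos":[0,0,-0.003],"delta_rot":[0,0,0],"claw":34},{"delta_pos":[0,0,-0.003],"delta_rot":[0,0,0],"claw":34}]'

```text
time: 30.9
eef_pos: [0.4203, -0.3638, 0.0044]
tcp_rot: [0.463, 0.547, -0.465, 0.52]
contact_force: [-6.3, 5.9, 18.0]
opening: 0.4
```

>>> play_rows --targets '[{"delta_pos":[0,0,0.015],"delta_rot":[-0.0064,-0.0086,0],"claw":34},{"delta_pos":[0,0,0.015],"delta_rot":[-0.0064,-0.0086,0],"claw":56},{"delta_pos":[0,0,0.015],"delta_rot":[-0.0064,-0.0086,0],"claw":56},{"delta_pos":[0,0,0.015],"delta_rot":[-0.0064,-0.0086,0],"claw":56},{"delta_pos":[0,0,0.005],"delta_rot":[-0.0064,-0.0086,0],"claw":56},{"delta_pos":[0,0,-0.003],"delta_rot":[-0.0064,-0.0086,0],"claw":56},{"delta_pos":[0,0,-0.0075],"delta_rot":[-0.0064,-0.0086,0],"claw":56},{"delta_pos":[0,0,-0.0075],"delta_rot":[-0.0064,-0.0086,0],"claw":56},{"delta_pos":[0,0,-0.0075],"delta_rot":[-0.0064,-0.0086,0],"claw":56}]'

```text
time: 31.65
eef_pos: [0.4198, -0.3631, -0.0044]
tcp_rot: [0.465, 0.536, -0.464, 0.531]
contact_force: [0.1, 0.3, 0.5]
opening: 0.655
```

```bash
python3 -c "
from h import *
tubs()
print(ctrl.get_state()['contact_force'])
im=ctrl.read_camera('scene')
for c in blobs('scene',(18,110,90),(34,255,255),60,im): print(c.mean(0),rect('scene',c,.01))"
```

```text
tub [357. 268.] [451.  20.] 70 48 -1.7
tub [328. 268.] [454. 112.] 70 48 -1.5
tub [358. 238.] [547.  17.] 70 48 -1.7
tub [329. 238.] [549. 109.] 70 48 -1.6
31.7 [ 420.1 -363.6   -3.8] yaw 7.9 down [-0.004  0.004 -1.   ] open 56.00629937712805
[0.27224661 0.0579177  0.08712521]
[103.92105263 331.59210526] (array([ 426., -396.]), 47, 40, 8.5)
[131.         317.95555556] (array([ 416., -331.]), 46, 31, 5.3)
```

>>> play_rows --targets '[{"delta_pos":[0,0,0],"delta_rot":[0,0,0],"claw":50},{"delta_pos":[0,0,0],"delta_rot":[0,0,0],"claw":44},{"delta_pos":[0,0,0],"delta_rot":[0,0,0],"claw":32},{"delta_pos":[0,0,0],"delta_rot":[0,0,0],"claw":30},{"delta_pos":[0,0,0],"delta_rot":[0,0,0],"claw":30},{"delta_pos":[0,0,0],"delta_rot":[0,0,0],"claw":30},{"delta_pos":[0,0,0],"delta_rot":[0,0,0],"claw":30}]'

```text
time: 32.33
eef_pos: [0.4208, -0.3644, -0.0026]
tcp_rot: [0.464, 0.534, -0.464, 0.532]
contact_force: [-0.3, 0.2, 4.0]
opening: 0.452
```

>>> play_rows --targets '[{"delta_pos":[0,0,0.03],"delta_rot":[0,0,0],"claw":30},{"delta_pos":[0,0,0.06],"delta_rot":[0,0,0],"claw":30},{"delta_pos":[0,0,0.09],"delta_rot":[0,0,0],"claw":30},{"delta_pos":[0.066,0.185,0.09],"delta_rot":[0,0,0.463],"claw":30},{"delta_pos":[0.066,0.185,0.09],"delta_rot":[0,0,0.463],"claw":30},{"delta_pos":[0.066,0.185,0.09],"delta_rot":[0,0,0.463],"claw":30},{"delta_pos":[0.066,0.185,0.09],"delta_rot":[0,0,0.463],"claw":30},{"delta_pos":[0.066,0.185,0.09],"delta_rot":[0,0,0.463],"claw":30},{"delta_pos":[0.066,0.185,0.09],"delta_rot":[0,0,0.463],"claw":30},{"delta_pos":[0.066,0.185,0.09],"delta_rot":[0,0,0.463],"claw":30},{"delta_pos":[0.066,0.185,0.09],"delta_rot":[0,0,0.463],"claw":30},{"delta_pos":[0.066,0.185,0.09],"delta_rot":[0,0,0.463],"claw":30},{"delta_pos":[0.066,0.185,0.09],"delta_rot":[0,0,0.463],"claw":30},{"delta_pos":[0.066,0.185,0.09],"delta_rot":[0,0,0.463],"claw":30},{"delta_pos":[0.066,0.185,0.09],"delta_rot":[0,0,0.463],"claw":30},{"delta_pos":[0.066,0.185,0.09],"delta_rot":[0,0,0.463],"claw":30},{"delta_pos":[0.066,0.185,0.06],"delta_rot":[0,0,0.463],"claw":30},{"delta_pos":[0.066,0.185,0.04],"delta_rot":[0,0,0.463],"claw":30},{"delta_pos":[0.066,0.185,0.04],"delta_rot":[0,0,0.463],"claw":30}]' --newtons 60

```text
time: 33.92
eef_pos: [0.4831, -0.1772, 0.0328]
tcp_rot: [-0.006, 0.711, 0.008, 0.703]
contact_force: [-0.5, 0.7, -1.3]
opening: 0.442
```

```bash
python3 -c "
from h import *
tubs()
print(ctrl.get_state()['contact_force'])
im=ctrl.read_camera('scene')
for c in blobs('scene',(18,110,90),(34,255,255),30,im): print(c.mean(0),rect('scene',c,.05))
for q in ((500,240),(573,360),(637,325)): print(onz('scene',60+q[0]/4,240+q[1]/4,.018))
cv2.imwrite('pics/s9.png',cv2.resize(im[230:380,120:280],(640,600),interpolation=3))"
```

```text
tub [358. 268.] [451.  20.] 70 48 -1.7
tub [328. 268.] [454. 113.] 70 51 -1.6
tub [358. 238.] [547.  17.] 70 48 -1.7
tub [329. 238.] [549. 109.] 70 48 -1.6
33.9667 [ 484.4 -177.9   34.7] yaw 91.1 down [-0.008  0.001 -1.   ] open 38.09875911783481
[-0.12384003  0.82487874  0.75655772]
[202.7037037  307.14814815] (array([ 504., -181.]), 76, 40, 3.2)
[ 0.43794926 -0.20157294  0.018     ]
[ 0.54138871 -0.19702226  0.018     ]
[ 0.53700739 -0.15523257  0.018     ]
```

View pics/s9.png

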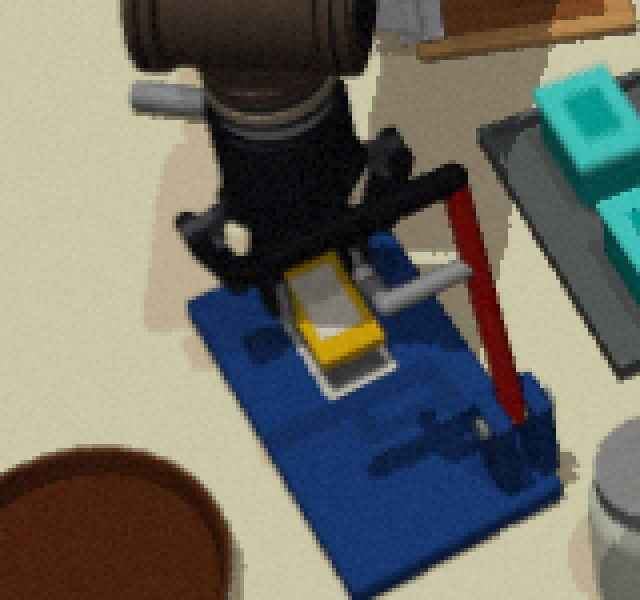

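The tag hangs square over the outline, whose visible back end is at crop (335,395)–(395,365). The scene-view outline centre (488,-178) agrees with the top view (487,-179). Lowering and releasing.

>>> play_rows --targets '[{"delta_pos":[0.003,0,-0.01],"delta_rot":[0,0,0.002],"claw":30},{"delta_pos":[0.003,0,-0.017],"delta_rot":[0,0,0.002],"claw":30},{"delta_pos":[0.003,0,-0.019],"delta_rot":[0,0,0.002],"claw":30},{"delta_pos":[0.003,0,-0.019],"delta_rot":[0,0,0.002],"claw":30},{"delta_pos":[0.003,0,-0.019],"delta_rot":[0,0,0.002],"claw":46},{"delta_pos":[0.003,0,-0.019],"delta_rot":[0,0,0.002],"claw":56},{"delta_pos":[0.003,0,-0.019],"delta_rot":[0,0,0.002],"claw":56},{"delta_pos":[0.003,0,0.01],"delta_rot":[0,0,0.002],"claw":56},{"delta_pos":[0.003,0,0.05],"delta_rot":[0,0,0.002],"claw":56},{"delta_pos":[-0.02,0,0.15],"delta_rot":[0,0,0.002],"claw":56},{"delta_pos":[-0.02,0,0.3],"delta_rot":[0,0,0.002],"claw":56},{"delta_pos":[-0.02,0,0.3],"delta_rot":[0,0,0.002],"claw":56},{"delta_pos":[-0.02,0,0.3],"delta_rot":[0,0,0.002],"claw":56},{"delta_pos":[-0.02,0,0.3],"delta_rot":[0,0,0.002],"claw":56},{"delta_pos":[-0.02,0,0.3],"delta_rot":[0,0,0.002],"claw":56}]'

```text
time: 35.27
eef_pos: [0.4654, -0.1785, 0.3377]
tcp_rot: [-0.01, 0.708, 0.009, 0.706]
contact_force: [0.5, -0.6, -0.6]
opening: 0.657
```

```bash
python3 -c "
from h import *
tubs()
im=ctrl.read_camera('scene')
for c in blobs('scene',(18,110,90),(34,255,255),30,im): print(c.mean(0),rect('scene',c,.028))
cv2.imwrite('pics/s10.png',cv2.resize(im[230:380,120:280],(640,600),interpolation=3))
for p in((.599,-.121,.225),(.6,-.225,.225),(.59,-.178,.225)): print((proj('scene',p)-[120,230])*4)"
```

```text
tub [354. 273.] [434.  31.] 73 51 -1.6
tub [328. 268.] [454. 112.] 70 48 -1.5
tub [358. 238.] [547.  17.] 70 48 -1.7
tub [329. 238.] [549. 109.] 70 48 -1.6
35.3167 [ 468.  -180.3  348.4] yaw 91.5 down [ 0.01  -0.011 -1.   ] open 55.71574088733769
[200.7752809  310.03370787] (array([ 493., -181.]), 103, 40, 1.5)
[462.72983605 180.33645303]
[268.01418992 262.54702581]
[350.14873237 211.80069161]
```

View pics/s10.png

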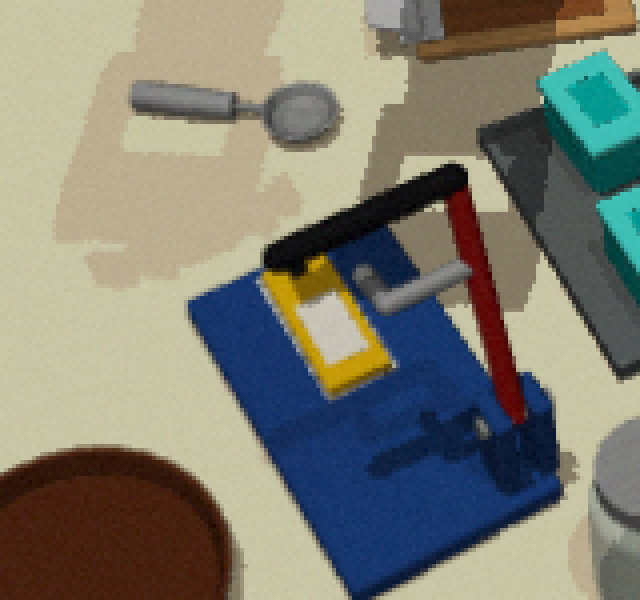

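The s10 crop shows the tag lying squarely inside the outline (crop (265,280)–(395,375)). But one tub was knocked from (451,20) to (434,31); check whether it still stands flat.

```bash
python3 -c "
from h import *
im=ctrl.read_camera('scene'); H=cv2.cvtColor(im,cv2.COLOR_BGR2HSV)
print([im[v,u].tolist() for u,v in ((265,248),(272,265))])
m=cv2.inRange(H,np.array((80,90,165)),np.array((95,255,255)))
m=cv2.morphologyEx(m,cv2.MORPH_CLOSE,np.ones((7,7)))
cs,_=cv2.findContours(m,0,1)
t=ctrl.read_camera('top')
for c in cs:
    if cv2.contourArea(c)>80: c=c.reshape(-1,2).astype(float); print('scene lid',c.mean(0).round(),*rect('scene',c,.052))
for c in blobs('top',(80,90,60),(95,255,255),60,t): print('top',*rect('top',c,.052))
b=t[225:285,310:380]; a=im[220:310,240:330]
cv2.imwrite('pics/s11.png',np.hstack([cv2.resize(a,(400,400),interpolation=3),cv2.resize(b,(400,400),interpolation=3)]))"
```

```text
[[183, 192, 62], [178, 188, 58]]
scene lid [285. 287.] [548.  13.] 74 49 -1.8
scene lid [269. 255.] [435.  29.] 74 50 1.8
scene lid [310. 261.] [501. 108.] 169 50 -2.7
top [435.  32.] 73 50 2.6
top [454. 113.] 72 48 -4.5
top [546.  17.] 70 48 -1.7
top [549. 109.] 70 48 -1.6
```

Both views put the lid at the same place at z 0.052, so the knocked tub is still flat inside the tray. Now over the lever bar.

>>> play_rows --targets '[{"delta_pos":[0.13,-0.005,0],"delta_rot":[0,0,-0.5],"claw":50},{"delta_pos":[0.13,-0.005,0],"delta_rot":[0,0,-0.5],"claw":50},{"delta_pos":[0.13,-0.005,0],"delta_rot":[0,0,-0.5],"claw":50},{"delta_pos":[0.13,-0.005,0],"delta_rot":[0,0,-0.5],"claw":50},{"delta_pos":[0.13,-0.005,0],"delta_rot":[0,0,-0.5],"claw":50},{"delta_pos":[0.13,-0.005,0],"delta_rot":[0,0,-0.5],"claw":50},{"delta_pos":[0.13,-0.005,0],"delta_rot":[0,0,-0.5],"claw":50},{"delta_pos":[0.13,-0.005,0],"delta_rot":[0,0,-0.5],"claw":50},{"delta_pos":[0.13,-0.005,0],"delta_rot":[0,0,-0.5],"claw":50},{"delta_pos":[0.13,-0.005,0],"delta_rot":[0,0,-0.5],"claw":50},{"delta_pos":[0.13,-0.005,0],"delta_rot":[0,0,-0.5],"claw":50},{"delta_pos":[0.13,-0.005,0],"delta_rot":[0,0,-0.5],"claw":50},{"delta_pos":[0.13,-0.005,0],"delta_rot":[0,0,-0.5],"claw":50},{"delta_pos":[0.13,-0.005,0],"delta_rot":[0,0,-0.5],"claw":50},{"delta_pos":[0.13,-0.005,-0.05],"delta_rot":[0,0,-0.5],"claw":50},{"delta_pos":[0.13,-0.005,-0.09],"delta_rot":[0,0,-0.5],"claw":50},{"delta_pos":[0.13,-0.005,-0.12],"delta_rot":[0,0,-0.5],"claw":50},{"delta_pos":[0.13,-0.005,-0.145],"delta_rot":[0,0,-0.5],"claw":50},{"delta_pos":[0.13,-0.005,-0.145],"delta_rot":[0,0,-0.5],"claw":50},{"delta_pos":[0.13,-0.005,-0.145],"delta_rot":[0,0,-0.5],"claw":50}]'

```text
time: 37.13
eef_pos: [0.5949, -0.1834, 0.1894]
tcp_rot: [0.492, 0.51, -0.494, 0.504]
contact_force: [1.2, 0.4, 1.4]
opening: 0.584
```

>>> play_rows --targets '[{"delta_pos":[0,0,0],"delta_rot":[0,0,0],"claw":30},{"delta_pos":[0,0,0],"delta_rot":[0,0,0],"claw":15},{"delta_pos":[0,0,0],"delta_rot":[0,0,0],"claw":8},{"delta_pos":[0,0,0],"delta_rot":[0,0,0],"claw":8},{"delta_pos":[0,0,0],"delta_rot":[0,0,0],"claw":8},{"delta_pos":[0,0,0],"delta_rot":[0,0,0],"claw":8},{"delta_pos":[0,0,0],"delta_rot":[0,0,0],"claw":8}]' --newtons 40

```text
time: 37.72
eef_pos: [0.5961, -0.184, 0.1919]
tcp_rot: [0.492, 0.509, -0.494, 0.505]
contact_force: [1.1, 0.2, 5.0]
opening: 0.177
```

```bash
python3 -c "
from h import *
tubs();print(ctrl.get_state()['contact_force'])"
```

```text
tub [354. 273.] [435.  33.] 73 51 1.0
tub [328. 268.] [454. 115.] 70 48 -1.6
tub [358. 238.] [547.  17.] 70 48 -1.7
tub [329. 238.] [549. 109.] 70 48 -1.6
37.7667 [ 596.2 -184.   192. ] yaw 1.6 down [-0.005  0.001 -1.   ] open 14.815157218256456
[0.38394983 0.77988836 5.78067105]
```

>>> play_rows --targets '[{"delta_pos":[-0.013,0,-0.004],"delta_rot":[0,0,0],"claw":8},{"delta_pos":[-0.026,-0.001,-0.01],"delta_rot":[0,0,0],"claw":8},{"delta_pos":[-0.039,-0.001,-0.016],"delta_rot":[0,0,0],"claw":8},{"delta_pos":[-0.05,-0.001,-0.024],"delta_rot":[0,0,0],"claw":8},{"delta_pos":[-0.061,-0.002,-0.032],"delta_rot":[0,0,0],"claw":8},{"delta_pos":[-0.072,-0.002,-0.041],"delta_rot":[0,0,0],"claw":8},{"delta_pos":[-0.081,-0.002,-0.052],"delta_rot":[0,0,0],"claw":8},{"delta_pos":[-0.09,-0.003,-0.063],"delta_rot":[0,0,0],"claw":8},{"delta_pos":[-0.097,-0.003,-0.075],"delta_rot":[0,0,0],"claw":8},{"delta_pos":[-0.104,-0.003,-0.087],"delta_rot":[0,0,0],"claw":8},{"delta_pos":[-0.109,-0.003,-0.1],"delta_rot":[0,0,0],"claw":8},{"delta_pos":[-0.113,-0.003,-0.113],"delta_rot":[0,0,0],"claw":8},{"delta_pos":[-0.116,-0.003,-0.127],"delta_rot":[0,0,0],"claw":8},{"delta_pos":[-0.118,-0.003,-0.138],"delta_rot":[0,0,0],"claw":8},{"delta_pos":[-0.118,-0.003,-0.143],"delta_rot":[0,0,0],"claw":8},{"delta_pos":[-0.118,-0.003,-0.143],"delta_rot":[0,0,0],"claw":8},{"delta_pos":[-0.118,-0.003,-0.143],"delta_rot":[0,0,0],"claw":8}]'

```text
time: 39.18
eef_pos: [0.4793, -0.1893, 0.0509]
tcp_rot: [0.491, 0.507, -0.494, 0.507]
contact_force: [-1.8, -3.0, 8.1]
opening: 0.171
```

```bash
python3 -c "
from h import *
tubs();print(ctrl.get_state()['contact_force'])"
```

```text
tub [354. 273.] [434.  33.] 73 48 -1.7
tub [328. 268.] [454. 113.] 70 45 -1.6
tub [358. 238.] [547.  17.] 70 48 -1.7
tub [329. 238.] [549. 109.] 70 48 -1.6
39.2333 [ 479.3 -189.3   51.1] yaw 1.7 down [-0.003 -0.003 -1.   ] open 14.891262954705171
[-2.78271374 -3.9398632   7.38244587]
```

>>> play_rows --targets '[{"delta_pos":[0,0,-0.004],"delta_rot":[0,0,0],"claw":8},{"delta_pos":[0,0,-0.007],"delta_rot":[0,0,0],"claw":8},{"delta_pos":[0,0,-0.007],"delta_rot":[0,0,0],"claw":8},{"delta_pos":[0,0,-0.007],"delta_rot":[0,0,0],"claw":8}]'

```text
time: 39.57
eef_pos: [0.4788, -0.1894, 0.0468]
tcp_rot: [0.49, 0.509, -0.494, 0.507]
contact_force: [-8.7, 3.2, 17.7]
opening: 0.177
```

The force has risen to 18 N, so the lever is at its stop. Bring it back up along the arc.

>>> play_rows --targets '[{"delta_pos":[0,0,0.008],"delta_rot":[0,0,0],"claw":8},{"delta_pos":[0.001,0.001,0.018],"delta_rot":[0,0,0],"claw":8},{"delta_pos":[0.004,0.001,0.032],"delta_rot":[0,0,0],"claw":8},{"delta_pos":[0.008,0.001,0.045],"delta_rot":[0,0,0],"claw":8},{"delta_pos":[0.013,0.002,0.058],"delta_rot":[0,0,0],"claw":8},{"delta_pos":[0.02,0.002,0.07],"delta_rot":[0,0,0],"claw":8},{"delta_pos":[0.027,0.003,0.082],"delta_rot":[0,0,0],"claw":8},{"delta_pos":[0.036,0.003,0.093],"delta_rot":[0,0,0],"claw":8},{"delta_pos":[0.045,0.003,0.104],"delta_rot":[0,0,0],"claw":8},{"delta_pos":[0.056,0.004,0.113],"delta_rot":[0,0,0],"claw":8},{"delta_pos":[0.067,0.004,0.121],"delta_rot":[0,0,0],"claw":8},{"delta_pos":[0.078,0.004,0.129],"delta_rot":[0,0,0],"claw":8},{"delta_pos":[0.091,0.005,0.135],"delta_rot":[0,0,0],"claw":8},{"delta_pos":[0.104,0.005,0.141],"delta_rot":[0,0,0],"claw":8},{"delta_pos":[0.116,0.005,0.145],"delta_rot":[0,0,0],"claw":8},{"delta_pos":[0.117,0.005,0.145],"delta_rot":[0,0,0],"claw":8},{"delta_pos":[0.117,0.005,0.145],"delta_rot":[0,0,0],"claw":8}]'

```text
time: 40.98
eef_pos: [0.5925, -0.1838, 0.179]
tcp_rot: [0.488, 0.512, -0.496, 0.503]
contact_force: [11.4, -7.9, -32.3]
opening: 0.142
```

>>> play_rows --targets '[{"delta_pos":[0,0,0],"delta_rot":[0,0,0],"claw":50},{"delta_pos":[0,0,0],"delta_rot":[0,0,0],"claw":50},{"delta_pos":[0,0,0],"delta_rot":[0,0,0],"claw":50},{"delta_pos":[0,0,0],"delta_rot":[0,0,0],"claw":50},{"delta_pos":[0,0,0.04],"delta_rot":[0,0,0],"claw":50},{"delta_pos":[0,0,0.08],"delta_rot":[0,0,0],"claw":50},{"delta_pos":[0,0,0.16],"delta_rot":[0,0,0],"claw":50},{"delta_pos":[0,0,0.16],"delta_rot":[0,0,0],"claw":50},{"delta_pos":[-0.11,0,0.16],"delta_rot":[0,0,0.5],"claw":50},{"delta_pos":[-0.13,0.005,0.16],"delta_rot":[0,0,0.5],"claw":50},{"delta_pos":[-0.13,0.005,0.16],"delta_rot":[0,0,0.5],"claw":50},{"delta_pos":[-0.13,0.005,0.16],"delta_rot":[0,0,0.5],"claw":56},{"delta_pos":[-0.13,0.005,0.16],"delta_rot":[0,0,0.5],"claw":56},{"delta_pos":[-0.13,0.005,0.16],"delta_rot":[0,0,0.5],"claw":56},{"delta_pos":[-0.13,0.005,0.16],"delta_rot":[0,0,0.5],"claw":56},{"delta_pos":[-0.13,0.005,0.16],"delta_rot":[0,0,0.5],"claw":56},{"delta_pos":[-0.13,0.005,0.16],"delta_rot":[0,0,0.5],"claw":56},{"delta_pos":[-0.13,0.005,0.16],"delta_rot":[0,0,0.5],"claw":56},{"delta_pos":[-0.13,0.005,0.16],"delta_rot":[0,0,0.5],"claw":56},{"delta_pos":[-0.13,0.005,0.16],"delta_rot":[0,0,0.5],"claw":56}]'

```text
time: 42.65
eef_pos: [0.4626, -0.1788, 0.3416]
tcp_rot: [0.005, 0.706, -0.019, 0.708]
contact_force: [-0.4, -0.3, 0.8]
opening: 0.653
```

```bash
python3 -c "
from h import *
tubs();print(ctrl.get_state()['contact_force'])
im=ctrl.read_camera('scene'); old=cv2.imread('pics/scene0.png')
for c in blobs('scene',(18,110,90),(34,255,255),30,im): print(c.mean(0),rect('scene',c,.028))
for n,i in (('old',old),('now',im)):
    r=blobs('scene',(0,150,60),(6,255,255),30,i[260:345,225:262]); print(n,[(c.min(0)+[225,260],c.max(0)+[225,260]) for c in r])
    print(n,[(c.min(0),c.max(0)) for c in blobs('scene',(0,0,0),(180,255,30),60,i) if abs(c.mean(0)-[211,284]).max()<15])
"
```

```text
tub [354. 273.] [434.  31.] 73 51 -1.6
tub [328. 268.] [454. 113.] 70 45 -1.6
tub [358. 238.] [547.  17.] 70 48 -1.7
tub [328. 238.] [549. 109.] 70 48 -1.6
42.7 [ 462.6 -178.8  341.6] yaw 88.3 down [ 0.001 -0.02  -1.   ] open 55.93921263798615
[0.19141237 0.07145503 0.23348366]
[201.01136364 310.52272727] (array([ 493., -181.]), 103, 40, 1.5)
old [(array([231., 277.]), array([250., 334.]))]
old [(array([186., 271.]), array([236., 296.]))]
now [(array([231., 277.]), array([250., 334.]))]
now [(array([186., 271.]), array([236., 298.]))]
```

>>> play_rows --targets '[{"delta_pos":[0.025,0,-0.05],"delta_rot":[0,0,0.018],"claw":58},{"delta_pos":[0.025,0,-0.1],"delta_rot":[0,0,0.018],"claw":58},{"delta_pos":[0.025,0,-0.2],"delta_rot":[0,0,0.018],"claw":58},{"delta_pos":[0.025,0,-0.2],"delta_rot":[0,0,0.018],"claw":58},{"delta_pos":[0.025,0,-0.28],"delta_rot":[0,0,0.018],"claw":58},{"delta_pos":[0.025,0,-0.28],"delta_rot":[0,0,0.018],"claw":58},{"delta_pos":[0.025,0,-0.28],"delta_rot":[0,0,0.018],"claw":58},{"delta_pos":[0.025,0,-0.28],"delta_rot":[0,0,0.018],"claw":58},{"delta_pos":[0.025,0,-0.28],"delta_rot":[0,0,0.018],"claw":58}]'

```text
time: 43.5
eef_pos: [0.487, -0.1784, 0.061]
tcp_rot: [-0.012, 0.707, -0.002, 0.707]
contact_force: [1.0, 0.5, 0.9]
opening: 0.676
```

```bash
python3 -c "
from h import *
tubs();print(ctrl.get_state()['contact_force'])"
```

```text
tub [354. 273.] [435.  32.] 74 49 2.1
tub [328. 268.] [454. 113.] 70 45 -1.6
tub [358. 238.] [547.  17.] 70 48 -1.7
tub [329. 238.] [549. 109.] 70 48 -1.6
43.55 [ 488.8 -179.5   63.3] yaw 90.8 down [ 0.004 -0.021 -1.   ] open 58.354106895931444
[ 0.28883668 -1.16822999  0.44664057]
```

>>> play_rows --targets '[{"delta_pos":[-0.001,0.001,-0.015],"delta_rot":[0.0066,0,0.003],"claw":58},{"delta_pos":[-0.001,0.001,-0.03],"delta_rot":[0.0066,0,0.003],"claw":58},{"delta_pos":[-0.001,0.001,-0.042],"delta_rot":[0.0066,0,0.003],"claw":58},{"delta_pos":[-0.001,0.001,-0.048],"delta_rot":[0.0066,0,0.003],"claw":58},{"delta_pos":[-0.001,0.001,-0.048],"delta_rot":[0.0066,0,0.003],"claw":58},{"delta_pos":[-0.001,0.001,-0.048],"delta_rot":[0.0066,0,0.003],"claw":50},{"delta_pos":[-0.001,0.001,-0.048],"delta_rot":[0.0066,0,0.003],"claw":44},{"delta_pos":[-0.001,0.001,-0.048],"delta_rot":[0.0066,0,0.003],"claw":30},{"delta_pos":[-0.001,0.001,-0.048],"delta_rot":[0.0066,0,0.003],"claw":30},{"delta_pos":[-0.001,0.001,-0.048],"delta_rot":[0.0066,0,0.003],"claw":30},{"delta_pos":[-0.001,0.001,-0.048],"delta_rot":[0.0066,0,0.003],"claw":30},{"delta_pos":[-0.001,0.001,-0.048],"delta_rot":[0.0066,0,0.003],"claw":30}]' --newtons 60

```text
time: 44.55
eef_pos: [0.4889, -0.1791, 0.017]
tcp_rot: [-0.009, 0.705, 0.008, 0.709]
contact_force: [-1.2, 1.2, 5.5]
opening: 0.441
```

>>> play_rows --targets '[{"delta_pos":[0,0,0.03],"delta_rot":[0,0,0],"claw":30},{"delta_pos":[0,0,0.06],"delta_rot":[0,0,0],"claw":30},{"delta_pos":[0,0,0.1],"delta_rot":[0,0,0],"claw":30},{"delta_pos":[0,-0.03,0.1],"delta_rot":[0,0,0],"claw":30},{"delta_pos":[0,-0.06,0.1],"delta_rot":[0,0,0],"claw":30},{"delta_pos":[0,-0.1,0.1],"delta_rot":[0,0,0],"claw":30},{"delta_pos":[0,-0.14,0.1],"delta_rot":[0,0,0],"claw":30},{"delta_pos":[0.03,-0.17,0.1],"delta_rot":[0,0,0],"claw":30},{"delta_pos":[0.06,-0.183,0.1],"delta_rot":[0,0,0],"claw":30},{"delta_pos":[0.093,-0.183,0.1],"delta_rot":[0,0,0],"claw":30},{"delta_pos":[0.093,-0.183,0.1],"delta_rot":[0,0,0],"claw":30},{"delta_pos":[0.093,-0.183,0.07],"delta_rot":[0,0,0],"claw":30},{"delta_pos":[0.093,-0.183,0.04],"delta_rot":[0,0,0],"claw":30},{"delta_pos":[0.093,-0.183,0.025],"delta_rot":[0,0,0],"claw":30},{"delta_pos":[0.093,-0.183,0.025],"delta_rot":[0,0,0],"claw":30},{"delta_pos":[0.093,-0.183,0.025],"delta_rot":[0,0,0],"claw":30}]'

```text
time: 45.88
eef_pos: [0.581, -0.3614, 0.0409]
tcp_rot: [-0.008, 0.706, 0.008, 0.709]
contact_force: [-0.1, -0.9, -0.5]
opening: 0.444
```

```bash
python3 -c "
from h import *
tubs();print(ctrl.get_state()['contact_force'])
im=ctrl.read_camera('scene')
for c in blobs('scene',(18,110,90),(34,255,255),30,im): print(c.mean(0),rect('scene',c,.04))
for c in blobs('scene',(3,90,20),(14,255,130),500,im): print('dish',c.mean(0),rect('scene',c,.022))"
```

```text
tub [354. 273.] [436.  32.] 74 50 3.6
tub [328. 268.] [454. 115.] 70 48 -1.6
tub [358. 238.] [547.  17.] 70 48 -1.7
tub [329. 238.] [549. 109.] 70 48 -1.6
45.9333 [ 582.2 -362.4   42.9] yaw 91.4 down [ 0.007 -0.002 -1.   ] open 37.564707601881544
[ 0.13242557 -0.79159459 -0.03160383]
[135.83333333 370.5       ] (array([ 580., -365.]), 95, 40, 2.8)
dish [139.29545455 381.45075758] (array([ 598., -365.]), 168, 148, -90.0)
dish [618.11020408 154.20816327] (array([ 586., 1244.]), 307, 105, -65.3)
dish [475.64679912  25.50110375] (array([-323., 1545.]), 1027, 695, 63.7)
dish [162.83493078 160.88977636] (array([-433.,  104.]), 1937, 529, -21.2)
```

>>> play_rows --targets '[{"delta_pos":[0,0,-0.015],"delta_rot":[0,0,0],"claw":30},{"delta_pos":[0,0,-0.028],"delta_rot":[0,0,0],"claw":30},{"delta_pos":[0,0,-0.037],"delta_rot":[0,0,0],"claw":30},{"delta_pos":[0,0,-0.038],"delta_rot":[0,0,0],"claw":30},{"delta_pos":[0,0,-0.038],"delta_rot":[0,0,0],"claw":30},{"delta_pos":[0,0,-0.038],"delta_rot":[0,0,0],"claw":46},{"delta_pos":[0,0,-0.038],"delta_rot":[0,0,0],"claw":58},{"delta_pos":[0,0,-0.038],"delta_rot":[0,0,0],"claw":58},{"delta_pos":[0,0,-0.02],"delta_rot":[0,0,0],"claw":58},{"delta_pos":[0,0,0.01],"delta_rot":[0,0,0],"claw":58},{"delta_pos":[0,0,0.1],"delta_rot":[0,0,0],"claw":58},{"delta_pos":[0,0,0.25],"delta_rot":[0,0,0],"claw":58},{"delta_pos":[0,0,0.25],"delta_rot":[0,0,0],"claw":58},{"delta_pos":[0,0,0.25],"delta_rot":[0,0,0],"claw":58},{"delta_pos":[-0.1,-0.1,0.25],"delta_rot":[0,0,0],"claw":58},{"delta_pos":[-0.1,-0.1,0.25],"delta_rot":[0,0,0],"claw":58},{"delta_pos":[-0.1,-0.1,0.25],"delta_rot":[0,0,0],"claw":58},{"delta_pos":[-0.1,-0.1,0.25],"delta_rot":[0,0,0],"claw":58}]'

```text
time: 47.48
eef_pos: [0.4815, -0.4644, 0.2967]
tcp_rot: [-0.011, 0.703, 0.006, 0.711]
contact_force: [0.4, -0.4, -0.0]
opening: 0.678
```

```bash
python3 -c "
from h import *
tubs();print(ctrl.get_state()['contact_force'])
im=ctrl.read_camera('scene')
for c in blobs('scene',(18,110,90),(34,255,255),30,im): print(c.mean(0),rect('scene',c,.015))
for c in blobs('scene',(3,90,20),(14,255,130),500,im): print('dish',c.mean(0),rect('scene',c,.022))
b=im[200:430,80:386]; cv2.imwrite('pics/s12.png',cv2.resize(b,(798,600),interpolation=3))"
```

```text
tub [354. 273.] [434.  33.] 73 48 -1.6
tub [328. 268.] [454. 113.] 70 45 -1.6
tub [358. 238.] [547.  17.] 70 48 -1.7
tub [329. 238.] [549. 109.] 70 48 -1.6
47.5333 [ 478.5 -469.5  300.6] yaw 91.1 down [ 0.011 -0.014 -1.   ] open 57.92863704835382
[-0.96725665 -2.33796359  2.86732784]
[138.84615385 377.46153846] (array([ 584., -364.]), 103, 40, 1.3)
dish [137.38709677 377.29493088] (array([ 584., -365.]), 175, 168, -0.4)
dish [197.6244898  186.11428571] (array([22., -6.]), 192, 188, -0.3)
dish [616.97512438 156.34825871] (array([ 586., 1244.]), 307, 105, -65.3)
dish [475.35682819  25.48237885] (array([-324., 1545.]), 1029, 695, 63.7)
dish [211.32600733  89.69108669] (array([-675.,  259.]), 1283, 333, -19.3)
dish [67.44545455 83.38888889] (array([-869., -188.]), 1416, 445, -35.1)
```

View pics/s12.png

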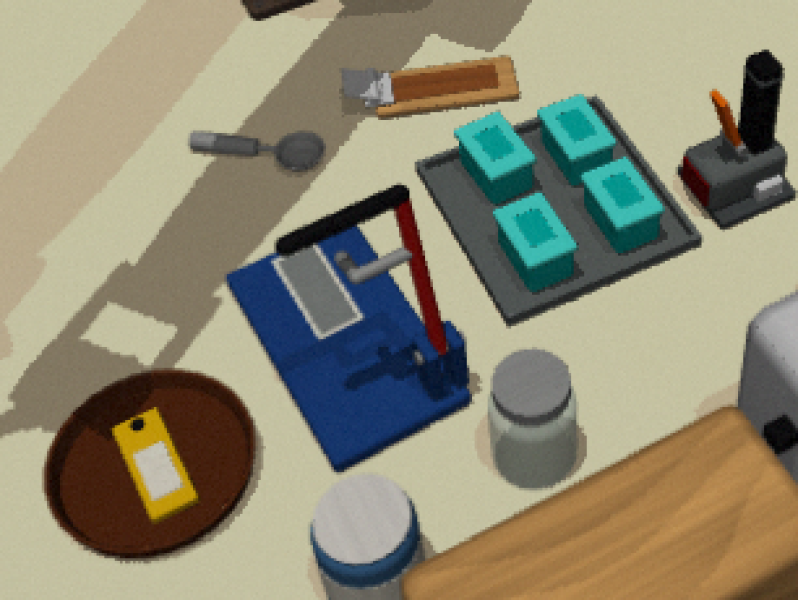

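The last picture shows the tag flat in the dish (crop (155,465)), the lever up, the trigger at rest, four tubs flat in the tray, and the jar and canister in place. Handing in.

```bash
python3 -c "
from plant import ctrl
ctrl.sign_off();print(ctrl.get_state()['time'])"
```

```text
the job is handed in; nothing more can be done
the job is handed in; nothing more can be done
```

The job is handed in at about 48 s of the 210 s allowed, and the arm was clear of everything. All steps look complete in my last pictures, but `sign_off` gives no verdict.

**What I did**
- I put all four turquoise tubs in the tray and squeezed the trigger fully, then let it spring back.
- With the tag on the outline, I swung the lever to its stop, where the force rose to about 18 N, and brought it back up. The tag then went into the dish.

**Last checks**
- **Tag:** it lies flat in the dish at (584, -364) mm. The dish centre measured (584, -365) mm.
- **Tubs:** all four are inside the tray. The lids match the height of an upright tub in both views.
- **Lever and trigger:** after release, the lever's image position matched its start image to within 2 px. The trigger is also back at rest.
- **Bystanders:** the jar and canister look unmoved in the last picture. I did not measure the mug or shaker at the end; no move went close to them.

**What failed or disagreed**
- **First squeeze missed:** the finger passed over the trigger without moving it. The fingertips stand roughly 25–30 mm higher than quoted, which I confirmed by touching the tag's top, so I went in lower.
- **Squeeze reading:** the jaws stopped at 45.6 mm against the 47 mm expected. The gripper also read tubs and tag about 2 mm under size, so I took this as fully home.
- **Knocked tub:** one tub was knocked about 20 mm while the arm was elsewhere. It rests against the tray wall, flat and inside the limits, so I left it.
- **Lever return:** the bar slipped in the grip on the way up, with about 32 N on the tool.

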